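# Fetch the copper pipe from the storage tube and re-sort the fittings in front of it

## Task

Three capped fittings stand in the way of the copper pipe that is stored in the horizontal grey tube. First move all three to the grey side tray, standing upright; then draw the pipe out of the tube and lay it centred in the two green V-blocks of the cradle; then stand each fitting back on the shelf, upright and centred on the square pad of the colour of its own cap. Never tip a fitting over.

Things in the scene. Friction and masses are not known exactly. Their poses are not given: they have to be found in the camera images.
- rack: Fixed tan shelf board (12 mm thick, blue edges) with a grey tube along its y: outer/inner diameter 40/34 mm, axis 60 mm above the table. Origin: on the table, below the tube's open mouth; tube y = 0 to 240 mm, the pipe comes out to -y. The pads lie at x = 0, y = -115, -190, -265 mm, in changing order. Clutter up to 60 mm tall stands near x = +125 mm; x -70 to +90 mm is free beside pads and pipe.
- pipe: Copper pipe, 22 mm diameter, 300 mm long, 0.16 kg, along its own y axis (may be rolled about it). Origin: its middle. At the start loose in the tube, axis about 54 mm above the table, its -y end sticking 50 to 70 mm out of the mouth, the middle hidden. It slides freely; let go with more than half its length out, it tips a little in the tube. Fittings on the pads block its way.
- fitting_blue: Fitting with a blue cap and a round steel foot 44 mm in diameter. 63 mm tall, upright; origin at the centre of the underside. The ribbed cap, 42 mm in diameter, from 37 to 63 mm above the underside, is the place to grip (from above, on two opposite sides). About 0.26 kg.
- fitting_red: Fitting with a red cap and a hexagonal steel foot 46 mm across its corners. Size, origin and grip as for the blue one.
- fitting_yellow: Fitting with a yellow cap and a round flanged foot 45 mm in diameter. Size, origin and grip as for the blue one.
- pad_blue: Blue shelf pad. Square 68 mm by 68 mm, 3 mm thick, fixed flat on the shelf board. Origin: centre of its underside, 12 mm above the table; its top, where a fitting stands, is 15 mm above the table. At the start a fitting (of any colour) stands on it.
- pad_red: Red shelf pad, otherwise as the blue one.
- pad_yellow: Yellow shelf pad, otherwise as the blue one.
- tray: Fixed shallow grey side tray, 120 mm along its x, 290 mm along its y, with a rim 12 mm high and 4 mm thick; its inner floor is 4 mm above the table. Origin: centre of its underside, on the table. Empty at the start, with room for the three fittings in a row along its y axis.
- cradle: Fixed pipe cradle: dark base plate 80 x 240 x 8 mm with two green V-blocks (20 mm thick, 66 mm wide, tops 57 mm above the table) centred at y = -85 and +85 mm, room for fingers between them. Origin: centre of the underside, on the table. The pipe lies along the cradle's y axis, either way round; at rest in the Vs its axis is 46 mm above the table, over the middle line.
Not all that is in view belongs to the job. What is shaped like the fitting_red but turquoise or white is not meant.

How it is judged (in metres and radians):
On the way, in this order (a step that is already met when the one before it is completed fails the run):
1. all three fittings stand released in the side tray, before the pipe is drawn (x of fitting_blue in the frame of tray between -0.058 and 0.058 m and y of fitting_blue in the frame of tray between -0.143 and 0.143 m and z of fitting_blue in the frame of tray between -0.002 and 0.012 m and angle between each of fitting_blue, fitting_red, fitting_yellow's own z axis and vertical below 0.1 rad and linear speed of each of fitting_blue, fitting_red, fitting_yellow below 0.02 m/s and contact force between each of fitting_blue, fitting_red, fitting_yellow and the fingers below 0.3 N and x of fitting_red in the frame of tray between -0.058 and 0.058 m and y of fitting_red in the frame of tray between -0.143 and 0.143 m and z of fitting_red in the frame of tray between -0.002 and 0.012 m and x of fitting_yellow in the frame of tray between -0.058 and 0.058 m and y of fitting_yellow in the frame of tray between -0.143 and 0.143 m and z of fitting_yellow in the frame of tray between -0.002 and 0.012 m and distance of pipe from where it was at the start of the episode below 0.04 m), for 0.2 s.
2. the pipe lies released in the cradle while the fittings still stand in the tray (x of fitting_blue in the frame of tray between -0.058 and 0.058 m and y of fitting_blue in the frame of tray between -0.143 and 0.143 m and z of fitting_blue in the frame of tray between -0.002 and 0.012 m and angle between each of fitting_blue, fitting_red, fitting_yellow's own z axis and vertical below 0.1 rad and linear speed of each of fitting_blue, fitting_red, fitting_yellow, pipe below 0.02 m/s and contact force between each of fitting_blue, fitting_red, fitting_yellow, pipe and the fingers below 0.3 N and x of fitting_red in the frame of tray between -0.058 and 0.058 m and y of fitting_red in the frame of tray between -0.143 and 0.143 m and z of fitting_red in the frame of tray between -0.002 and 0.012 m and x of fitting_yellow in the frame of tray between -0.058 and 0.058 m and y of fitting_yellow in the frame of tray between -0.143 and 0.143 m and z of fitting_yellow in the frame of tray between -0.002 and 0.012 m and x of pipe in the frame of cradle between -0.008 and 0.008 m and y of pipe in the frame of cradle between -0.035 and 0.035 m and z of pipe in the frame of cradle between 0.038 and 0.054 m and angle between the y axis of pipe and the y axis of cradle, either way round below 0.08 rad), for 0.2 s.
At the end, for the whole second after the job is handed in: Each fitting upright (0.1 rad), released, at rest on the pad of its cap's colour, centres within 14 mm. Pipe released, at rest in both V-blocks: within 8 mm of the cradle's middle line, 35 mm of its centre along it, 0.08 rad of its direction, axis 38 to 54 mm above the table (horizontal distance between fitting_blue and pad_blue below 0.014 m and z of fitting_blue in the frame of pad_blue between 0 and 0.008 m and angle between each of fitting_blue, fitting_red, fitting_yellow's own z axis and vertical below 0.1 rad and linear speed of each of fitting_blue, fitting_red, fitting_yellow, pipe below 0.02 m/s and contact force between each of fitting_blue, fitting_red, fitting_yellow, pipe and the fingers below 0.3 N and horizontal distance between fitting_red and pad_red below 0.014 m and z of fitting_red in the frame of pad_red between 0 and 0.008 m and horizontal distance between fitting_yellow and pad_yellow below 0.014 m and z of fitting_yellow in the frame of pad_yellow between 0 and 0.008 m and x of pipe in the frame of cradle between -0.008 and 0.008 m and y of pipe in the frame of cradle between -0.035 and 0.035 m and z of pipe in the frame of cradle between 0.038 and 0.054 m and angle between the y axis of pipe and the y axis of cradle, either way round below 0.08 rad); the robot touches nothing.
It fails at once if a fitting is tipped over (angle between any of fitting_blue, fitting_red, fitting_yellow's own z axis and vertical above 0.6 rad).
It also fails if it takes over 141 s, if anything falls off the work surface, if the arm or the gripper's body presses on something with over 40 N, if the wrist force passes 120 N, or if a joint passes its speed limit or range.

## Robot

A 7-joint arm with a two-finger parallel gripper is mounted at the origin on the work surface. World frame = base frame: x ahead of the robot, y to its left, z up, the work surface at z = 0. Lengths are in mm, angles in degrees, forces in N, time in s.
With the tool pointing down it reaches from about 425 to 925 mm from the base axis. Payload 6.8 kg.
Tool frame: the origin (TCP) lies midway between the tips of the shut fingers; the grasp point (between the pads) lies 19 mm behind it; z points along the fingers, y is the direction in which the jaws open and shut (so a half turn about z gives the same grasp; the last joint's range is limited). The gripper opens to 85 mm and grips with 20 to 120 N. Pads are 22 mm wide; open, the fingers measure 114 mm over their backs; the gripper's body (76 mm by 85 mm) begins 54 mm behind the grasp point. The pads swing forward as they close: fully open they stand 13 mm farther back than shut.
Start: joints at [69.265, 27.33, 1.283, 89.118, -0.659, 63.558, -4.761], TCP at [169.49, -653.391, 231.308] pointing down, gripper open.
Joint ranges: [-169.35, 169.35], [-19.33, 120.38], [-80.79, 83.38], [13.8, 139.57], [-78.32, 258.32], [9.67, 109.79], [-169.56, 169.56]. Speed limits (degrees/s): [136.94, 136.94, 180, 180, 180, 180, 180].

## Interface

Orientations are given as [roll, pitch, yaw] about the fixed x, y, z axes, in that order (R = Rz(yaw) Ry(pitch) Rx(roll)).
In Python, from bench import env, snapshot, calibration, nets gives the robot as it stands.
- The arm moves only by the tool servo_tool, never from a script. Its arguments are lists of equal length, an entry for each row: "rot": the turn, a rotation vector about the world's x, y, z in degrees, a list of three; "linear": the shift along the world's x, y, z in mm, a list of three; "hand": the closure, from 0 (fully open) to 1 (shut). A call has 1 to 12 rows; each row shifts and turns the commanded pose from where the row before left it; what a row does not reach is not made up. A row lasts 1/8 s, in which the tool goes at most 62.5 mm and 10.7 degrees, less where a joint would pass 70% of its speed; a pose out of reach is approached as far as the arm can. A call with a gripper value outside its range is refused whole. The fingers move at their own pace and stop on an object; the grip force is fixed at half the most. Time passes only in rows, so rows that do not move let the fingers close. It gives the time, the measured TCP pose, the force and the opening at its end, in the units of the state.
- env.get_obs(): the state, without advancing time (a new reading comes with each control period).
- snapshot(name): name is "scene" or "top" or "wrist"; returns the picture (400x640x3 uint8, red, green, blue); there is no depth.
- calibration(name): a dict with "mtx" (3x3 intrinsics, pixels), "dist" ([k1, k2, p1, p2, k3] as OpenCV has them; the pictures are not rectified), "extrinsics" (4x4, takes a point from camera to world coordinates). Camera axes: x right, y up, looking along -z (the intrinsics and any distortion apply to the point x, -y, -z); pixel columns grow to the right and rows downward; lengths in mm; the calibration is good to about 2 mm. A picture is of the moment at which its call begins: read the wrist's pose just before it. calibration takes no time and is no camera call; for the wrist camera it gives the pose at the moment of the call.
- env.hand_in(): hands the job in, once; it reports no verdict.
Trained networks look in the newest picture that a camera, given by its name, has taken for a name from the list of things; names that differ only in an ending like _2 or _b are one class to them, and where a whole thing is asked for, a point or a joint stands for the part that bears it (a point fixed in the world has none). Each returns a list of dicts, best first, with "score" (0 to 1); they miss things now and then, are a little off and sometimes report something else, mostly with a low value. They report only what shows in the picture. A call takes as long as a camera call. They do not tell look-alikes from the thing itself.
- nets.look_for(query, camera): "centre" ([x, y, z] in mm, in world coordinates, good to about 4 mm: the middle of the surface that is visible of it).
The state is a dict: "time_s": time; "q": joint angles; "qvel": joint speeds; "joint_efforts": joint torques, N m; "tcp_pos": TCP position; "eef_rot": TCP orientation; "force": force on the tool from outside, world axes, zero at the start; "torque": the same for the moment, N m; "width": finger opening in mm.
Only numpy, scipy, OpenCV 4.12 (cv2) and the standard library are available. Lean on these libraries where they do the work, as an engineer would, in place of code of your own. Each camera call takes 0.05 s, during which the arm holds its last target.

## Working session

There is one attempt and no reset: what is moved stays moved. The work goes in short steps, Python scripts to look and compute and a tool call to move; the robot and the scene stay as the last step left them, time stands still between calls to the robot, and variables do not carry over. Pictures are saved under pics/ and viewed, and the job is handed in when it is done.

Besides the shell and the picture viewer there is one more tool, called after "Request:" by a JSON object that holds its "api" and its "payload". servo_tool: Moves the arm, as the interface text tells. Its arguments: {"type":"object","properties":{"rot":{"type":"array","items":{"type":"array","items":{"type":"number"}}},"linear":{"type":"array","items":{"type":"array","items":{"type":"number"}}},"hand":{"type":"array","items":{"type":"number"}}},"required":["rot","linear","hand"]}

```bash
ls; mkdir -p pics; python3 - <<'E'
from bench import env, snapshot, calibration, nets
import cv2
o=env.get_obs(); print({k:o[k] for k in('time_s','tcp_pos','eef_rot','force','width')})
for n in('scene','top','wrist'):
    cv2.imwrite(f'pics/{n}0.png',cv2.cvtColor(snapshot(n),cv2.COLOR_RGB2BGR)); c=calibration(n); print(n,c['mtx'],c['dist'],c['extrinsics'])
E
```

```text
pics
{'time_s': 0.0, 'tcp_pos': array([ 169.34081741, -652.78313469,  230.30091863]), 'eef_rot': array([-1.79892696e+02,  6.90979218e-03,  1.45450123e+01]), 'force': array([-0.36561624, -0.95945068, -0.01315243]), 'width': 85.45535305154924}
scene [[445.95545899   0.         322.63852801]
 [  0.         445.95545899 198.95558896]
 [  0.           0.           1.        ]] [-0.07481989  0.          0.          0.          0.        ] [[-6.35884931e-01 -6.64828416e-01  3.91986648e-01  9.85057578e+02]
 [ 7.71725159e-01 -5.53986051e-01  3.12313520e-01  2.57624486e+02]
 [ 9.52023192e-03  5.01101419e-01  8.65336197e-01  1.01988318e+03]
 [ 0.00000000e+00  0.00000000e+00  0.00000000e+00  1.00000000e+00]]
top [[415.89876447   0.         319.36289435]
 [  0.         415.89876447 201.40735334]
 [  0.           0.           1.        ]] [-0.02250923  0.          0.          0.          0.        ] [[ 2.26933111e-02  9.76134662e-01 -2.15977162e-01  3.54480247e+02]
 [-9.99740742e-01  2.25594891e-02 -3.08517990e-03 -9.44886324e+01]
 [ 1.86078338e-03  2.15991181e-01  9.76393541e-01  9.29709601e+02]
 [ 0.00000000e+00  0.00000000e+00  0.00000000e+00  1.00000000e+00]]
wrist [[341.91311591   0.         318.05663679]
 [  0.         341.91311591 202.33369783]
 [  0.           0.           1.        ]] [-0.05157347  0.          0.          0.          0.        ] [[ 2.50308013e-01  9.25642441e-01  2.83781554e-01  2.42171451e+02]
 [-9.68166256e-01  2.39319174e-01  7.33514471e-02 -6.34262342e+02]
 [-1.71545327e-05 -2.93108180e-01  9.56079283e-01  3.72566377e+02]
 [ 0.00000000e+00  0.00000000e+00  0.00000000e+00  1.00000000e+00]]
```

View pics/scene0.png

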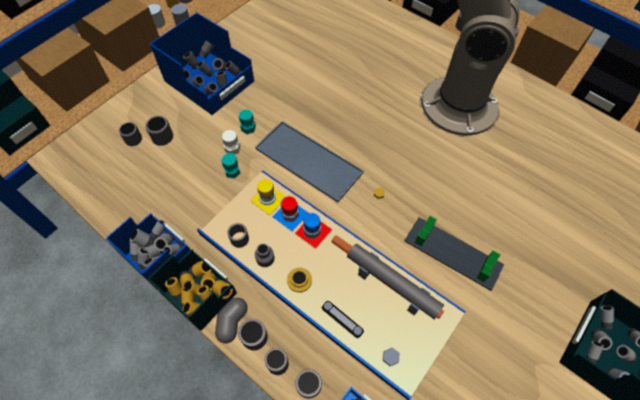

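View pics/top0.png

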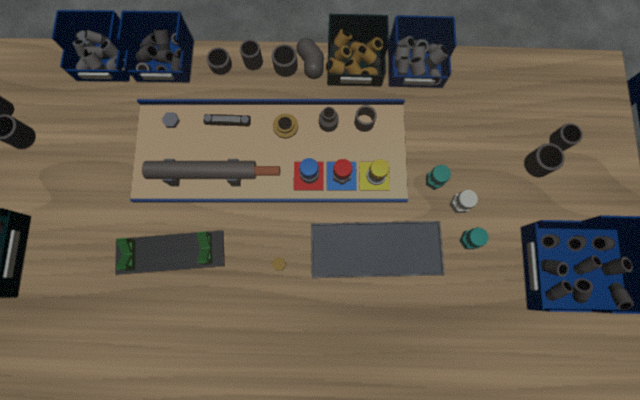

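View pics/wrist0.png

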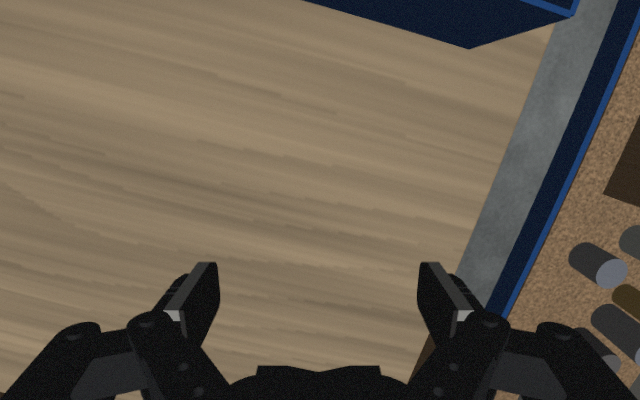

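Top view: the fittings are blue cap (310,168) on the red pad, red cap (342,168) on the blue pad and yellow cap (379,171) on the yellow pad. The pipe end is at (268,171), the tube at (145–255,170), the tray at (377,249) and the cradle at (170,252). Look-alikes for fitting_red are turquoise (438,177) and (475,238) and white (464,200). I choose the caps coloured blue, red and yellow on the pads, and will check them in a crop.

```bash
cat > h.py <<'E'
from bench import env, snapshot, calibration, nets
import cv2, numpy as np
def ray(name,uv,cal=None):
    c=cal or calibration(name); K=np.array(c['mtx']);d=np.array(c['dist']);E=np.array(c['extrinsics'])
    p=cv2.undistortPoints(np.array(uv,float).reshape(-1,1,2),K,d).reshape(-1,2)
    D=np.c_[p[:,0],-p[:,1],-np.ones(len(p))]@E[:3,:3].T
    return E[:3,3],D
def atz(name,uv,z,cal=None):
    o,D=ray(name,uv,cal); return o+D*((z-o[2])/D[:,2])[:,None]
def proj(name,P,cal=None):
    c=cal or calibration(name); E=np.array(c['extrinsics']);q=(np.array(P,float).reshape(-1,3)-E[:3,3])@E[:3,:3]
    q=np.c_[q[:,0],-q[:,1],-q[:,2]]
    return cv2.projectPoints(q,np.zeros(3),np.zeros(3),np.array(c['mtx']),np.array(c['dist']))[0].reshape(-1,2)
def snap(n,f):
    c=calibration(n);im=cv2.cvtColor(snapshot(n),cv2.COLOR_RGB2BGR);cv2.imwrite('pics/'+f+'.png',im);return im,c
E
python3 - <<'E'
from h import *
for q in ['rack','pipe','fitting_blue','fitting_red','fitting_yellow','pad_blue','pad_red','pad_yellow','tray','cradle']:
  for cam in('top','scene'):
    r=nets.look_for(q,cam); print(q,cam,[(np.round(x['centre']),round(x['score'],2)) for x in r[:3]])
im=cv2.imread('pics/top0.png')
cv2.imwrite('pics/c1.png',cv2.resize(im[90:290,240:500],None,fx=3,fy=3,interpolation=cv2.INTER_CUBIC))
cv2.imwrite('pics/c2.png',cv2.resize(im[90:290,100:300],None,fx=3,fy=3,interpolation=cv2.INTER_CUBIC))
print(env.get_obs()['time_s'])
E
```

```text
rack top [(array([679.,  63.,  12.]), 0.56)]
rack scene [(array([687., 102.,  10.]), 0.65)]
pipe top [(array([608.,  27.,  62.]), 0.48)]
pipe scene [(array([619.,  27.,  61.]), 0.7)]
fitting_blue top []
fitting_blue scene [(array([629., -62.,  72.]), 0.77)]
fitting_red top [(array([ 557., -405.,   60.]), 0.93), (array([ 611., -142.,   80.]), 0.88), (array([ 471., -421.,   63.]), 0.75)]
fitting_red scene [(array([ 628., -134.,   69.]), 0.96), (array([ 566., -402.,   51.]), 0.86), (array([ 622., -344.,   50.]), 0.78)]
fitting_yellow top [(array([ 617., -212.,   76.]), 0.62)]
fitting_yellow scene [(array([ 627., -210.,   66.]), 0.94), (array([633., -47.,  17.]), 0.68)]
pad_blue top [(array([ 601., -138.,   18.]), 0.67), (array([ 612., -216.,   80.]), 0.19)]
pad_blue scene [(array([ 634., -124.,   15.]), 0.73)]
pad_red top [(array([596., -64.,  16.]), 0.58)]
pad_red scene [(array([634., -52.,  14.]), 0.64)]
pad_yellow top [(array([ 605., -203.,   15.]), 0.86), (array([597., -64.,  18.]), 0.69)]
pad_yellow scene [(array([ 638., -200.,   14.]), 0.67)]
tray top [(array([ 453., -223.,    6.]), 0.91)]
tray scene [(array([ 454., -208.,    8.]), 0.78)]
cradle top [(array([438., 238.,  12.]), 0.94), (array([611.,  28.,  62.]), 0.6)]
cradle scene [(array([438., 245.,   6.]), 0.66), (array([ 455., -210.,   10.]), 0.33)]
1.15
```

View pics/c1.png

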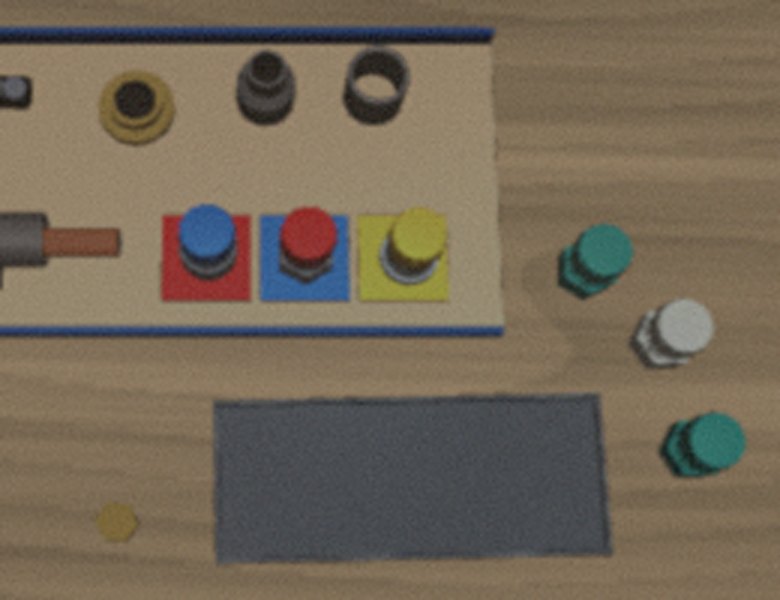

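View pics/c2.png

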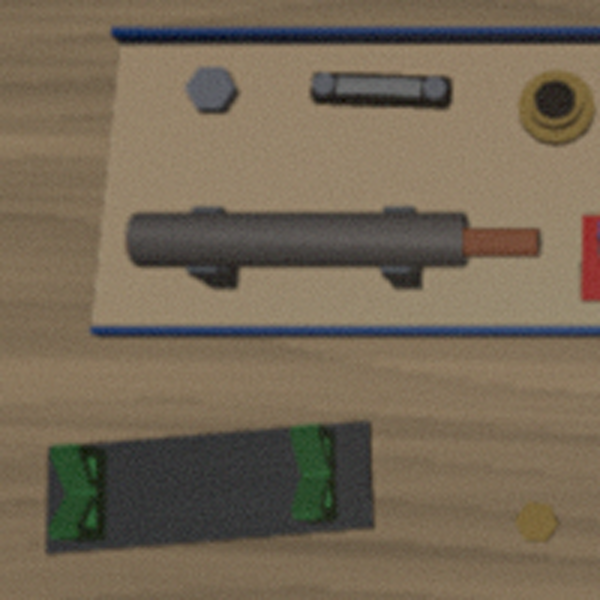

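The crop confirms the true caps: blue (208,230), red (308,235) and yellow (418,235). The turquoise and white pieces lie outside the rack. Now precise measuring.

```bash
cat >> h.py <<'E'
from scipy.optimize import least_squares
def capmask(im,col):
    h=cv2.cvtColor(im,cv2.COLOR_BGR2HSV); H,S,V=cv2.split(h)
    if col=='blue': m=(H>98)&(H<118)&(S>120)&(V>60)
    if col=='red': m=((H<6)|(H>172))&(S>150)&(V>60)
    if col=='yellow': m=(H>22)&(H<34)&(S>120)&(V>60)
    return m.astype(np.uint8)
E
python3 - <<'E'
from h import *
import itertools
im=cv2.imread('pics/top0.png'); f=lambda a,ox,oy:np.array(a,float)/3+[ox,oy]-0.33
def show(n,uv,z): print(n,np.round(atz('top',uv,z)[:,:2],1).tolist())
c1=(240,90);c2=(100,90)
show('caps',f([(208,233),(309,234),(418,237)],*c1)*1,78)
for n,q in dict(red=[(162,215),(250,215),(250,301),(162,301)],blue=[(260,215),(349,215),(350,301),(260,301)],yel=[(358,215),(447,215),(448,301),(359,301)]).items():
    p=atz('top',f(q,*c1),15); print(n,np.round(p.mean(0),1))
p=atz('top',f([(215,402),(598,395),(610,552),(216,562)],*c1),12);print('tray',np.round(p[:,:2],1).tolist(),p.mean(0),np.linalg.norm(p-np.roll(p,1,0),axis=1))
p=atz('top',f([(49,448),(370,422),(374,525),(47,553)],*c2),8);print('cradle',np.round(p[:,:2],1).tolist(),p.mean(0),np.linalg.norm(p-np.roll(p,1,0),axis=1))
show('tube top-line ends',f([(466,213),(468,265),(128,215),(128,266)],*c2),60)
show('pipe tip',f([(540,229),(540,256),(463,229),(463,256)],*c2),54)
s=cv2.imread('pics/scene0.png')
cv2.imwrite('pics/s1.png',cv2.resize(s[100:260,190:390],None,fx=4,fy=4,interpolation=cv2.INTER_CUBIC)[:600])
cv2.imwrite('pics/s2.png',cv2.resize(s[200:330,320:520],None,fx=4,fy=4,interpolation=cv2.INTER_CUBIC))
E
```

```text
caps [[616.9, -68.0], [617.8, -139.9], [617.4, -217.6]]
red [616.7 -65.   15. ]
blue [ 618.4 -140.2   15. ]
yel [ 620.2 -215.1   15. ]
tray [[506.1, -74.8], [517.9, -360.8], [402.2, -365.1], [388.8, -78.7]] [ 453.76805584 -219.84191179   12.        ] [117.4023078  286.17347673 115.82732577 286.72751541]
cradle [[461.8, 361.0], [487.1, 122.4], [411.1, 114.1], [384.7, 352.7]] [436.19206124 237.55414241   8.        ] [ 77.49908897 239.86370491  76.44975657 240.13298505]
tube top-line ends [[635.0, 51.3], [595.7, 47.6], [628.0, 299.0], [589.4, 294.5]]
pipe tip [[625.9, -2.7], [605.3, -3.6], [624.6, 53.8], [604.0, 52.6]]
```

View pics/s1.png

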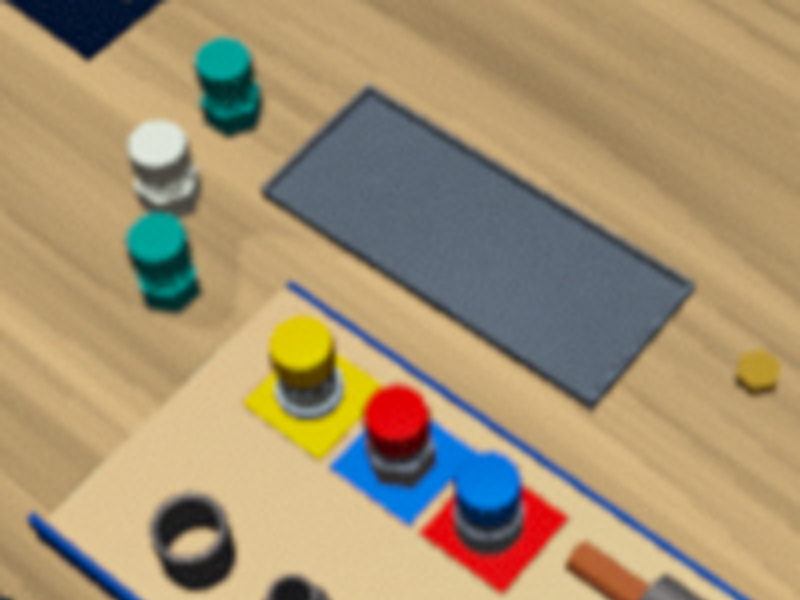

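View pics/s2.png

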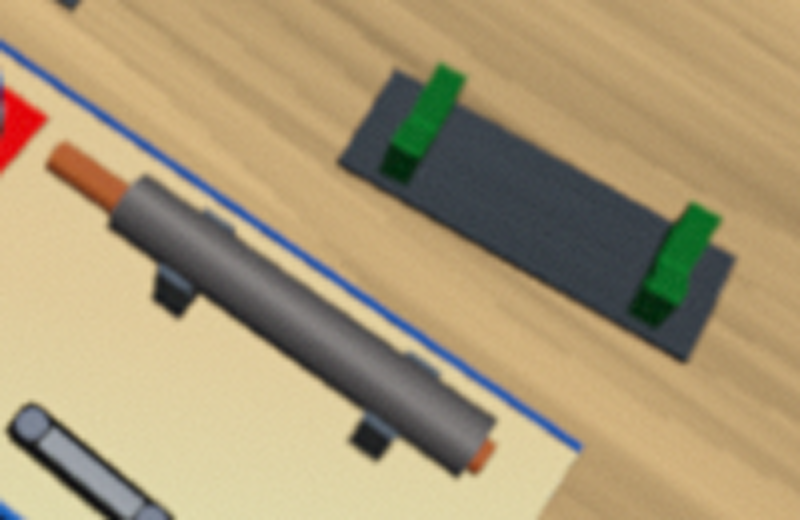

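```bash
python3 - <<'E'
from h import *
f=lambda a,ox,oy:np.array(a,float)/4+[ox,oy]-0.375
a=(190,100);b=(320,200)
print('caps',np.round(atz('scene',f([(488,486),(397,416),(302,347)],*a),78)[:,:2],1).tolist())
p=atz('scene',f([(370,87),(693,288),(592,408),(264,191)],*a),12);print('tray',np.round(p[:,:2],1).tolist(),p.mean(0)[:2],np.linalg.norm(p-np.roll(p,1,0),axis=1))
p=atz('scene',f([(397,71),(735,260),(686,361),(340,161)],*b),8);print('cradle',np.round(p[:,:2],1).tolist(),p.mean(0)[:2])
for n,q in dict(yel=[(246,402),(319,458)],blue=[(332,467),(410,525)],red=[(422,532),(502,592),(567,518)]).items():
  print(n,np.round(atz('scene',f(q,*a),15)[:,:2],1).tolist())
q=[(75,145),(50,168),(145,176),(110,215)]
print('pipe edges tip',np.round(atz('scene',f(q,*b),60)[:,:2],1).tolist())
E
```

```text
caps [[622.0, -63.7], [620.9, -136.9], [621.9, -214.9]]
tray [[402.6, -362.7], [392.5, -76.8], [509.7, -71.0], [519.8, -356.6]] [ 456.15626237 -216.77448364] [117.35290057 286.08011461 117.37480993 285.77361197]
cradle [[410.3, 117.8], [386.2, 352.5], [462.8, 360.4], [486.7, 125.3]] [436.4967302  238.96461296]
yel [[651.6, -245.7], [651.5, -181.1]]
blue [[650.9, -170.3], [649.9, -105.0]]
red [[648.7, -96.1], [648.0, -31.5], [583.3, -32.6]]
pipe edges tip [[604.5, 4.4], [625.7, 2.3], [594.0, 48.7], [626.7, 48.0]]
```

Request:
{"api": "servo_tool", "payload": {"rot": [[0, 0, 6.4], [0, 0, 6.4], [0, 0, 6.4], [0, 0, 6.4], [0, 0, 6.4], [0, 0, 6.4], [0, 0, 6.4], [0, 0, 6.4], [0, 0, 6.4], [0, 0, 6.4], [0, 0, 6.4], [0, 0, 6.4]], "linear": [[32, 39, 0], [32, 39, 0], [32, 39, 0], [32, 39, 0], [32, 39, 0], [32, 39, 0], [32, 39, 0], [32, 39, 0], [32, 39, 0], [32, 39, 0], [32, 39, 0], [32, 39, 0]], "hand": [0, 0, 0, 0, 0, 0, 0, 0, 0, 0, 0, 0]}}

```text
time_s: 2.65
tcp_pos: [554.4, -184.3, 231.6]
eef_rot: [180.0, 0.0, 91.5]
force: [0.2, 0.0, 0.1]
width: 85.6
```

Request:
{"api": "servo_tool", "payload": {"rot": [[0, 0, 0], [0, 0, 0], [0, 0, 0]], "linear": [[32, 45, 0], [33, 50, 0], [0, 0, 0]], "hand": [0, 0, 0]}}

```text
time_s: 3.02
tcp_pos: [620.5, -83.5, 231.5]
eef_rot: [179.9, -0.2, 91.8]
force: [-0.9, -0.4, -0.6]
width: 85.4
```

```bash
python3 - <<'E'
from h import *
o=env.get_obs(); print(o['tcp_pos'],o['eef_rot'])
im,c=snap('wrist','w1'); np.save('w1.npy',c['extrinsics'])
P=[[619.5,-66,78],[619.4,-138.4,78],[619.7,-216.2,78]]
for p in proj('wrist',P,c): print(p)
for q in ['fitting_blue','fitting_red','fitting_yellow']:
  print(q,[(np.round(x['centre'],1),round(x['score'],2)) for x in nets.look_for(q,'wrist')[:2]])
E
```

```text
[620.54804293 -83.52815024 231.53803819] [179.89740496  -0.21196188  91.84903912]
[316.6637801  166.16001118]
[314.2207625  242.31988245]
[312.36211111 313.22449791]
fitting_blue [(array([621.4, -61.3,  76.4]), 0.57)]
fitting_red [(array([ 617.1, -332.9,   10.3]), 0.93), (array([ 617.2, -134.6,   76.3]), 0.86)]
fitting_yellow [(array([ 621.3, -209.4,   75.4]), 0.65)]
```

View pics/w1.png

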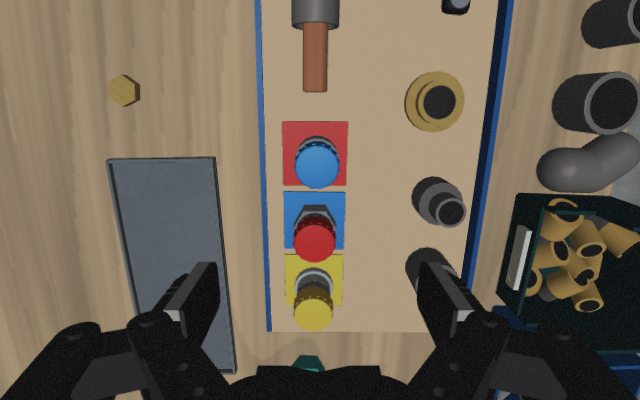

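The wrist view agrees: blue cap top (317,168), red (315,241) and yellow (313,311), all within 2 px of prediction. The pipe tip is at (315,91).

```bash
python3 - <<'E'
from h import *
c=calibration('wrist'); 
g=lambda q,z:np.round(atz('wrist',q,z,c)[:,:2],1).tolist()
print('caps',g([(317,168),(315,242),(313,311)],78))
print('red pad',g([(282,122),(348,122),(348,184.5),(283,186)],15))
print('blue pad',g([(284,192),(346,192),(344,249)],15))
print('yel pad',g([(285,255),(343,254),(341,305)],15))
print('pipe tip',g([(303,91),(327.5,91),(304,27),(327,27)],60))
E
```

```text
caps [[617.0, -76.8], [616.5, -147.3], [615.9, -223.0]]
red pad [[580.3, -42.3], [647.9, -41.0], [650.9, -107.0], [580.7, -110.1]]
blue pad [[581.7, -116.8], [649.1, -115.4], [649.9, -183.1]]
yel pad [[582.2, -192.1], [649.0, -189.4], [649.5, -257.7]]
pipe tip [[603.4, -12.2], [624.9, -11.7], [603.8, 39.5], [623.0, 39.9]]
```

Request:
{"api": "servo_tool", "payload": {"rot": [[0, 0, 0], [0, 0, 0], [0, 0, 0], [0, 0, 0], [0, 0, 0]], "linear": [[-1, 18, -50], [0, 0, -50], [0, 0, -50], [0, 0, -35], [0, 0, 0]], "hand": [0, 0, 0, 0, 0]}}

```text
time_s: 3.85
tcp_pos: [614.8, -74.3, 43.9]
eef_rot: [-179.7, 0.0, 91.2]
force: [0.5, -0.1, 0.8]
width: 85.4
```

```bash
python3 - <<'E'
from h import *
for i in range(3):
  o=env.get_obs(); print(o['tcp_pos'],o['eef_rot'][2]); im,c=snap('wrist','w2')
t=o['tcp_pos']
for p in proj('wrist',[[619.5,-66,78],[617,-65,78],[617,-75,78],[618.9,-214.2,15],[617.4,-139,78]],c): print(p)
E
```

```text
[614.79081381 -74.31671739  43.86802211] 91.210116274713
[616.63171606 -73.89329608  46.00694164] 91.22784455023918
[617.94826312 -73.52314236  47.41709013] 91.24726210096433
[321.76120391 287.5382    ]
[315.06729233 285.04978133]
[314.58873201 308.20164001]
[314.54394422 426.59285823]
[312.96637296 430.91421758]
```

View pics/w2.png

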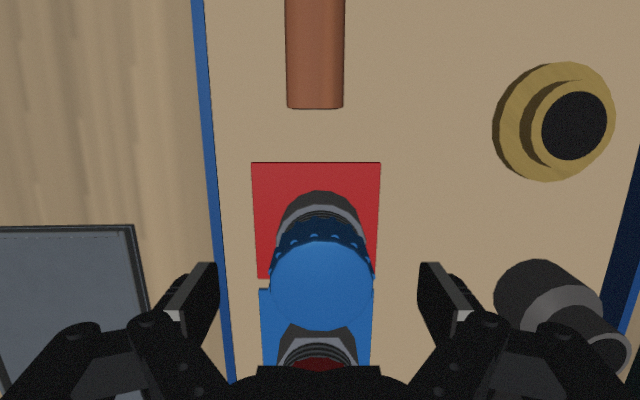

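The cap disc centre is at (322,286), which matches (619.5,-66). I shift +y 7.5 mm and close.

Request:
{"api": "servo_tool", "payload": {"rot": [[0, 0, 0], [0, 0, 0], [0, 0, 0], [0, 0, 0], [0, 0, 0], [0, 0, 0], [0, 0, 0]], "linear": [[1.5, 7, 0], [0, 0, 0], [0, 0, 0], [0, 0, 0], [0, 0, 0], [0, 0, 0], [0, 0, 0]], "hand": [0, 0, 1, 1, 1, 1, 1]}}

```text
time_s: 4.88
tcp_pos: [619.2, -65.5, 46.6]
eef_rot: [180.0, 0.0, 91.3]
force: [-1.4, 0.4, 4.1]
width: 38.7
```

Request:
{"api": "servo_tool", "payload": {"rot": [[0, 0, 0], [0, 0, 0], [0, 0, 0], [0, 0, 0], [0, 0, 0], [0, 0, 0], [0, 0, 0], [0, 0, 0], [0, 0, 0], [0, 0, 0]], "linear": [[0, 0, 10], [0, 0, 25], [0, 0, 25], [-25, -10, 10], [-35, -15, 0], [-40, -20, 0], [-40, -18, 0], [-27, -11, 0], [0, 0, 0], [0, 0, 0]], "hand": [1, 1, 1, 1, 1, 1, 1, 1, 1, 1]}}

```text
time_s: 6.12
tcp_pos: [452.7, -139.2, 116.7]
eef_rot: [179.9, -0.0, 91.3]
force: [0.2, -0.2, -2.9]
width: 38.4
```

```bash
python3 - <<'E'
from h import *
snap('scene','s3');im,c=snap('wrist','w3');o=env.get_obs();print(o['tcp_pos'],o['width'],o['force'])
t=cv2.imread('pics/s3.png');cv2.imwrite('pics/s3c.png',np.hstack([cv2.resize(t[80:280,180:420],(480,400)),cv2.resize(im,None,fx=.5,fy=1)[:400]]))
E
```

```text
[ 453.10149285 -138.78193907  116.55843045] 38.30964328537382 [-0.14028224 -0.1995907  -2.25392945]
```

View pics/s3c.png

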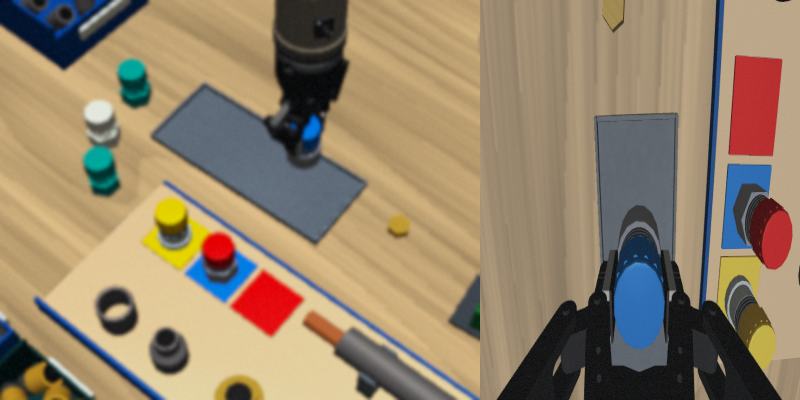

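Blue is held upright over the tray. Lowering it now.

Request:
{"api": "servo_tool", "payload": {"rot": [[0, 0, 0], [0, 0, 0], [0, 0, 0], [0, 0, 0], [0, 0, 0], [0, 0, 0]], "linear": [[0, 0, -30], [0, 0, -30], [0, 0, -14], [0, 0, -4], [0, 0, -1.5], [0, 0, 0]], "hand": [1, 1, 1, 1, 1, 1]}}

```text
time_s: 6.98
tcp_pos: [452.7, -139.5, 37.5]
eef_rot: [179.9, 0.0, 91.3]
force: [-0.1, 0.4, -2.6]
width: 38.6
```

Request:
{"api": "servo_tool", "payload": {"rot": [[0, 0, 0], [0, 0, 0], [0, 0, 0], [0, 0, 0], [0, 0, 0], [0, 0, 0], [0, 0, 0], [0, 0, 0], [0, 0, 0], [0, 0, 0], [0, 0, 0], [0, 0, 0]], "linear": [[0, 0, -1.5], [0, 0, 0], [0, 0, 0], [0, 0, 0], [0, 0, 0], [0, 0, 30], [0, 0, 40], [20, 0, 10], [50, 0, 0], [50, 1, 0], [40, 0, 0], [6.5, 0, 0]], "hand": [1, 1, 0, 0, 0, 0, 0, 0, 0, 0, 0, 0]}}

```text
time_s: 8.48
tcp_pos: [620.8, -137.7, 115.1]
eef_rot: [179.9, -0.1, 91.4]
force: [-1.1, 0.0, 0.3]
width: 85.6
```

Request:
{"api": "servo_tool", "payload": {"rot": [[0, 0, 0], [0, 0, 0], [0, 0, 0], [0, 0, 0], [0, 0, 0], [0, 0, 0], [0, 0, 0], [0, 0, 0], [0, 0, 0]], "linear": [[0, 0, 0], [0, 0, -40], [0, 0, -29], [0, 0, 0], [0, 0, 0], [0, 0, 0], [0, 0, 0], [0, 0, 0], [0, 0, 0]], "hand": [0, 0, 0, 0, 1, 1, 1, 1, 1]}}

```text
time_s: 9.6
tcp_pos: [619.3, -138.6, 48.0]
eef_rot: [179.9, 0.0, 91.3]
force: [-2.0, -0.2, 5.9]
width: 38.5
```

```bash
python3 - <<'E'
from h import *
snap('scene','s4');im,c=snap('wrist','w4')
t=cv2.imread('pics/s4.png');cv2.imwrite('pics/s4c.png',np.hstack([cv2.resize(t[80:280,180:420],(480,400)),cv2.resize(im,None,fx=.5,fy=1)[:400]]))
E
```

```text
(no output)
```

View pics/s4c.png

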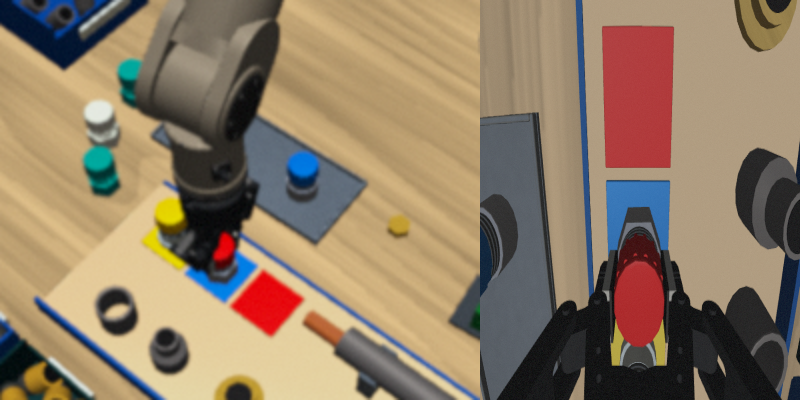

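Request:
{"api": "servo_tool", "payload": {"rot": [[0, 0, 0], [0, 0, 0], [0, 0, 0], [0, 0, 0], [0, 0, 0], [0, 0, 0], [0, 0, 0], [0, 0, 0], [0, 0, 0], [0, 0, 0], [0, 0, 0], [0, 0, 0]], "linear": [[0, 0, 10], [0, 0, 30], [-10, 0, 30], [-35, -15, 0], [-40, -25, 0], [-40, -25, 0], [-30, -14, 0], [-8, 0, 0], [0, 0, -30], [0, 0, -30], [0, 0, -14], [0, 0, -4]], "hand": [1, 1, 1, 1, 1, 1, 1, 1, 1, 1, 1, 1]}}

```text
time_s: 11.2
tcp_pos: [455.8, -216.8, 38.0]
eef_rot: [-180.0, -0.0, 91.4]
force: [-0.3, -0.7, -3.2]
width: 38.1
```

Request:
{"api": "servo_tool", "payload": {"rot": [[0, 0, 0], [0, 0, 0], [0, 0, 0]], "linear": [[0, 0, -1.5], [0, 0, -1], [0, 0, 0]], "hand": [1, 1, 1]}}

```text
time_s: 11.58
tcp_pos: [456.3, -217.6, 36.9]
eef_rot: [179.9, 0.0, 91.3]
force: [-1.5, 1.1, 4.9]
width: 38.5
```

Contact is felt. Release, then on to yellow at (619.7,-216).

Request:
{"api": "servo_tool", "payload": {"rot": [[0, 0, 0], [0, 0, 0], [0, 0, 0], [0, 0, 0], [0, 0, 0], [0, 0, 0], [0, 0, 0], [0, 0, 0], [0, 0, 0], [0, 0, 0], [0, 0, 0]], "linear": [[0, 0, 0], [0, 0, 0], [0, 0, 0], [0, 0, 30], [0, 0, 40], [20, 0, 10], [50, 1, 0], [50, 0, 0], [37, 0, 0], [6.5, 0, 0], [0, 0, 0]], "hand": [0, 0, 0, 0, 0, 0, 0, 0, 0, 0, 0]}}

```text
time_s: 12.95
tcp_pos: [618.4, -216.3, 115.3]
eef_rot: [-179.9, -0.0, 91.4]
force: [-0.3, 0.3, -0.3]
width: 85.0
```

Request:
{"api": "servo_tool", "payload": {"rot": [[0, 0, 0], [0, 0, 0], [0, 0, 0], [0, 0, 0], [0, 0, 0], [0, 0, 0], [0, 0, 0], [0, 0, 0], [0, 0, 0]], "linear": [[0, 0, -40], [0, 0, -29], [0, 0, 0], [0, 0, 0], [0, 0, 0], [0, 0, 0], [0, 0, 0], [0, 0, 0], [0, 0, 0]], "hand": [0, 0, 0, 0, 1, 1, 1, 1, 1]}}

```text
time_s: 14.08
tcp_pos: [619.6, -216.6, 47.8]
eef_rot: [179.9, 0.0, 91.3]
force: [-0.7, -0.0, 5.6]
width: 38.7
```

```bash
python3 - <<'E'
from h import *
snap('scene','s5');im,c=snap('wrist','w5')
t=cv2.imread('pics/s5.png');cv2.imwrite('pics/s5c.png',np.hstack([cv2.resize(t[80:280,180:420],(480,400)),cv2.resize(im,None,fx=.5,fy=1)[:400]]))
E
```

```text
(no output)
```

View pics/s5c.png

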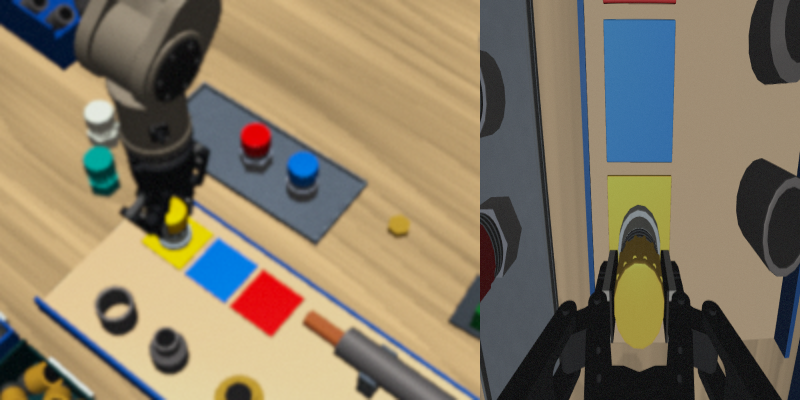

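Request:
{"api": "servo_tool", "payload": {"rot": [[0, 0, 0], [0, 0, 0], [0, 0, 0], [0, 0, 0], [0, 0, 0], [0, 0, 0], [0, 0, 0], [0, 0, 0], [0, 0, 0], [0, 0, 0], [0, 0, 0], [0, 0, 0]], "linear": [[0, 0, 10], [0, 0, 30], [-10, 0, 30], [-35, -15, 0], [-40, -25, 0], [-40, -25, 0], [-28, -14, 0], [-8, 0, 0], [0, 0, -30], [0, 0, -30], [0, 0, -14], [0, 0, -4]], "hand": [1, 1, 1, 1, 1, 1, 1, 1, 1, 1, 1, 1]}}

```text
time_s: 15.68
tcp_pos: [458.2, -294.7, 38.3]
eef_rot: [-180.0, -0.1, 91.4]
force: [-0.4, -0.1, -3.1]
width: 38.5
```

Request:
{"api": "servo_tool", "payload": {"rot": [[0, 0, 0], [0, 0, 0], [0, 0, 0]], "linear": [[0, 0, -1.5], [0, 0, -1], [0, 0, 0]], "hand": [1, 1, 1]}}

```text
time_s: 16.05
tcp_pos: [458.3, -295.6, 36.9]
eef_rot: [180.0, 0.0, 91.3]
force: [-0.4, 0.7, -2.2]
width: 38.0
```

Request:
{"api": "servo_tool", "payload": {"rot": [[0, 0, 0], [0, 0, 0], [0, 0, 0], [0, 0, 0], [0, 0, 0], [0, 0, 0], [0, 0, 0]], "linear": [[0, 0, 0], [0, 0, 0], [0, 0, 0], [0, 0, 30], [0, 0, 40], [20, 20, 20], [0, 0, 0]], "hand": [0, 0, 0, 0, 0, 0, 0]}}

```text
time_s: 16.92
tcp_pos: [480.9, -274.0, 128.5]
eef_rot: [179.7, 0.1, 91.5]
force: [-0.3, 0.4, -0.3]
width: 85.2
```

Request:
{"api": "servo_tool", "payload": {"rot": [[0, 0, 0], [0, 0, 0], [0, 0, 0], [0, 0, 0], [0, 0, 0], [0, 0, 0], [0, 0, 0], [0, 0, 0]], "linear": [[22, 37, 0], [22, 37, 0], [22, 37, 0], [22, 37, 0], [22, 38, 0], [23, 38, 0], [0, 0, 0], [0, 0, 0]], "hand": [0, 0, 0, 0, 0, 0, 0, 0]}}

```text
time_s: 17.92
tcp_pos: [610.1, -52.5, 125.3]
eef_rot: [-179.9, 0.0, 91.3]
force: [-0.1, -1.2, 0.6]
width: 85.3
```

```bash
python3 - <<'E'
from h import *
im,c=snap('wrist','w6');o=env.get_obs();print(o['tcp_pos'],o['eef_rot']); np.save('w6.npy',c['extrinsics'])
s,_=snap('top','t6');cv2.imwrite('pics/t6c.png',cv2.resize(s[90:290,240:500],None,fx=3,fy=3))
E
```

```text
[609.98617863 -53.22699833 125.43403645] [-1.79893761e+02  5.95164433e-02  9.12465787e+01]
```

View pics/w6.png

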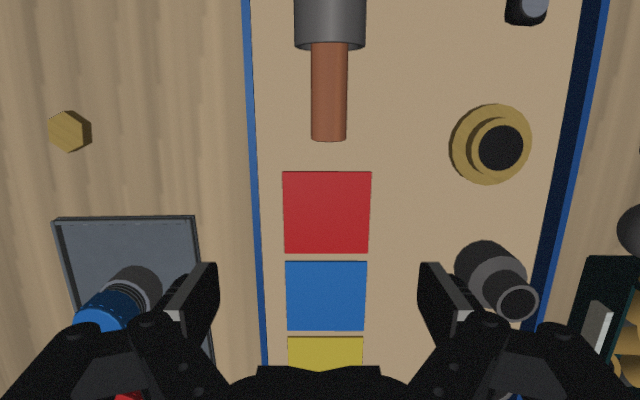

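View pics/t6c.png

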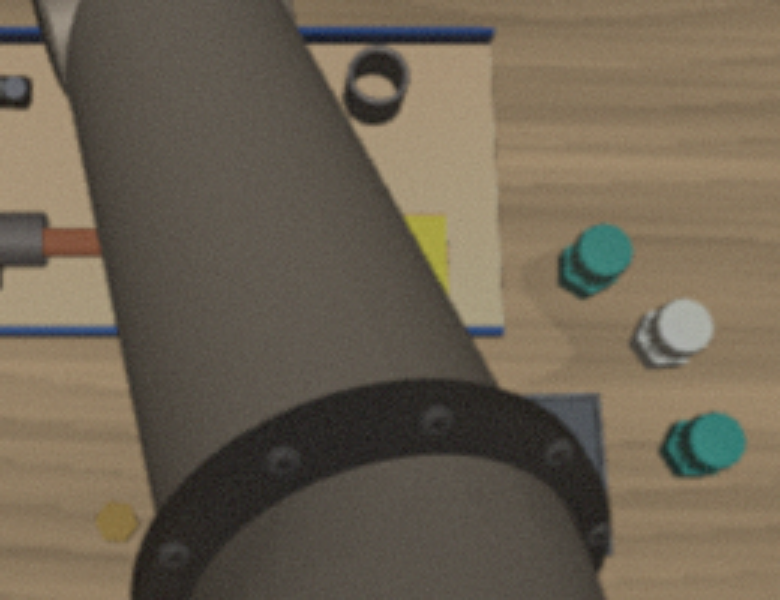

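The wrist view shows the pipe tip at (329,141), the tube mouth at (330,48), and the now empty pads: red (283–371,171–254), blue (286–367,261–331) and the top of yellow.

```bash
python3 - <<'E'
from h import *
c=calibration('wrist'); c['extrinsics']=np.load('w6.npy')
g=lambda q,z:np.round(atz('wrist',q,z,c)[:,:2],1)
r=g([(283,171),(371.5,171.5),(369,254),(285,252.5)],15);print('red',r.tolist(),r.mean(0))
r=g([(286,261),(367,261.5),(366,331.5),(287,329.5)],15);print('blue',r.tolist(),r.mean(0))
print('yel top',g([(288,336.5),(364,338)],15).tolist())
print('pipe',g([(311.5,140),(346.5,140),(312,50),(348,50)],54).tolist())
print('mouth',g([(298,45),(363,45)],60).tolist())
print('blue cap')
E
```

```text
red [[583.4, -31.4], [650.0, -30.3], [652.6, -98.4], [584.5, -98.6]] [617.625 -64.675]
blue [[585.2, -106.2], [651.5, -105.2], [655.3, -173.7], [585.6, -173.2]] [ 619.4   -139.575]
yel top [[586.4, -180.6], [654.0, -180.7]]
pipe [[605.2, -3.1], [626.8, -2.6], [604.6, 48.8], [625.4, 49.3]]
mouth [[596.8, 50.6], [633.3, 51.4]]
blue cap
```

Request:
{"api": "servo_tool", "payload": {"rot": [[0, 0, 0], [0, 0, 0], [0, 0, 0], [0, 0, 0], [0, 0, 0], [0, 0, 0], [0, 0, 0], [0, 0, 0], [0, 0, 0], [0, 0, 0], [0, 0, 0], [0, 0, 0]], "linear": [[5, 35, 0], [0, 38, 0], [0, 0, -40], [0, 0, -40], [0, 0, -10], [0, 0, 0], [0, 0, 0], [0, 0, 0], [0, 0, 0], [0, 0, 0], [0, 0, 0], [0, 0, 0]], "hand": [0, 0, 0, 0, 0, 0, 1, 1, 1, 1, 1, 1]}}

```text
time_s: 19.52
tcp_pos: [616.2, 21.6, 36.8]
eef_rot: [180.0, 0.0, 91.3]
force: [-2.3, -0.2, 6.0]
width: 20.3
```

```bash
python3 - <<'E'
from h import *
im,c=snap('wrist','w7');o=env.get_obs();print(o['tcp_pos'],o['eef_rot'],o['width'],o['force'])
E
```

```text
[616.16303846  21.63443635  36.81476016] [1.79977509e+02 1.20442150e-02 9.13468709e+01] 19.986020065693936 [-2.74511506 -1.02387431  5.28790508]
```

View pics/w7.png

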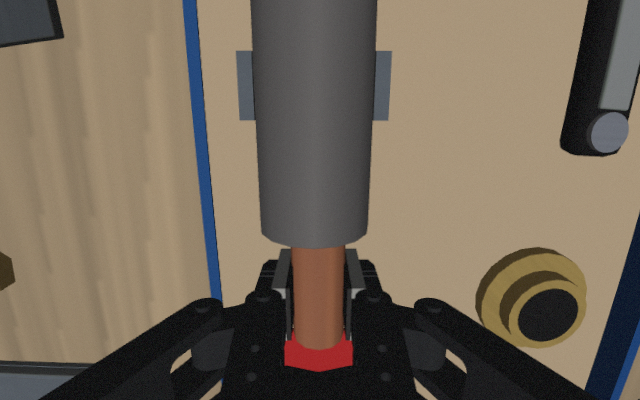

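The pipe is gripped (width 20). I draw it about 98 mm, keeping its centre inside the tube.

Request:
{"api": "servo_tool", "payload": {"rot": [[0, 0, 0], [0, 0, 0], [0, 0, 0], [0, 0, 0], [0, 0, 0], [0, 0, 0], [0, 0, 0], [0, 0, 0], [0, 0, 0]], "linear": [[0.2, -8, 0], [0.3, -15, 0], [0.4, -15, 0], [0.3, -15, 0], [0.4, -15, 0], [0.3, -15, 0], [0.3, -10, 0], [0, -4, 0], [0, 0, 0]], "hand": [1, 1, 1, 1, 1, 1, 1, 1, 1]}}

```text
time_s: 20.7
tcp_pos: [618.1, -76.0, 36.2]
eef_rot: [-180.0, 0.0, 91.3]
force: [-0.9, -0.9, 0.5]
width: 20.4
```

Request:
{"api": "servo_tool", "payload": {"rot": [[0, 0, 0], [0, 0, 0], [0, 0, 0], [0, 0, 0], [0, 0, 0], [0, 0, 0], [0, 0, 0], [0, 0, 0], [0, 0, 0]], "linear": [[0, 0, 0], [0, 0, 0], [0, 0, 0], [0, 0, 0], [-0.6, 25, 0], [-0.6, 25, 0], [-0.6, 30, 0], [-0.6, 25, 0], [0, 0, 0]], "hand": [0, 0, 0, 0, 0, 0, 0, 0, 0]}}

```text
time_s: 21.82
tcp_pos: [615.7, 32.7, 36.6]
eef_rot: [180.0, -0.1, 91.6]
force: [0.3, -0.3, -0.2]
width: 85.2
```

```bash
python3 - <<'E'
from h import *
im,c=snap('wrist','w8');o=env.get_obs();print(o['tcp_pos'],o['eef_rot'],o['width'],o['force'])
s,_=snap('scene','s8');cv2.imwrite('pics/s8c.png',np.hstack([cv2.resize(s[120:320,200:440],(480,400)),cv2.resize(im,None,fx=.5,fy=1)]))
E
```

```text
[615.78721416  30.29699155  36.36194498] [ 1.79995461e+02 -3.00414214e-03  9.14457469e+01] 85.78756946338531 [0.46303137 0.04439064 0.26543655]
```

View pics/s8c.png

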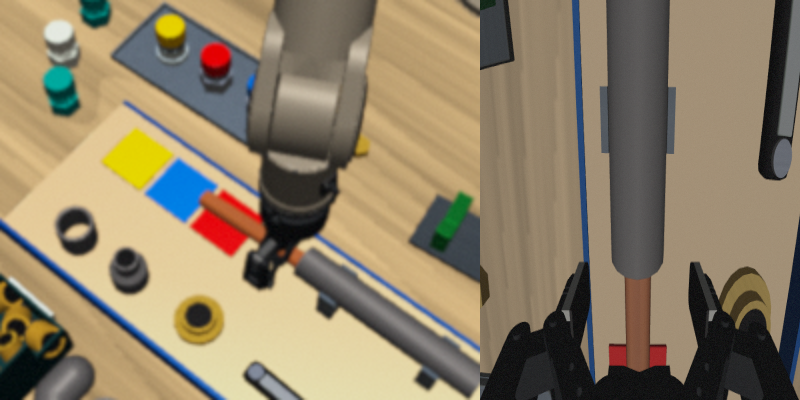

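Pipe still level, tip near the blue pad. Gripping near its centre and drawing it out.

Request:
{"api": "servo_tool", "payload": {"rot": [[0, 0, 0], [0, 0, 0], [0, 0, 0], [0, 0, 0], [0, 0, 0], [0, 0, 0], [0, 0, 0]], "linear": [[0, 0, 0], [0, 0, 0], [0, 0, 0], [0, 0, 0], [0, 0, 0], [0, 0, 2], [0, 0, 2]], "hand": [1, 1, 1, 1, 1, 1, 1]}}

```text
time_s: 22.8
tcp_pos: [615.6, 29.5, 40.1]
eef_rot: [-180.0, 0.0, 91.3]
force: [-0.1, -0.3, -2.4]
width: 19.9
```

Request:
{"api": "servo_tool", "payload": {"rot": [[0, 0, 0], [0, 0, 0], [0, 0, 0], [0, 0, 0], [0, 0, 0], [0, 0, 0], [0, 0, 0], [0, 0, 0], [0, 0, 0], [0, 0, 0], [0, 0, 0], [0, 0, 0]], "linear": [[0.2, -8, 0], [0.4, -16, 0], [0.4, -18, 0], [0.4, -18, 0], [0.4, -18, 0], [0.4, -18, 0], [0.4, -18, 0], [0.4, -18, 0], [0.4, -18, 0], [0.4, -18, 0], [0.3, -12, 0], [0, 0, 0]], "hand": [1, 1, 1, 1, 1, 1, 1, 1, 1, 1, 1, 1]}}

```text
time_s: 24.3
tcp_pos: [619.8, -151.9, 40.3]
eef_rot: [180.0, 0.0, 91.2]
force: [0.3, -0.4, -0.7]
width: 20.1
```

```bash
python3 - <<'E'
from h import *
im,c=snap('wrist','w9');o=env.get_obs();print(o['tcp_pos'],o['eef_rot'],o['width'],o['force'])
s,_=snap('scene','s9');cv2.imwrite('pics/s9c.png',np.hstack([cv2.resize(s[120:320,200:440],(480,400)),cv2.resize(im,None,fx=.5,fy=1)]))
E
```

```text
[ 619.92699652 -150.53575824   40.31787051] [ 1.79990512e+02 -1.67099034e-02  9.13068266e+01] 20.239582990035903 [-0.68876141 -0.40934215 -1.63580404]
```

View pics/s9c.png

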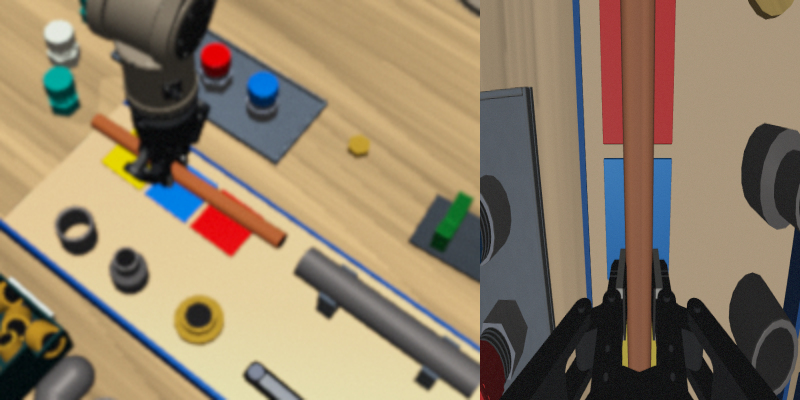

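```bash
python3 - <<'E'
from h import *
s=cv2.imread('pics/s9.png')
cv2.imwrite('pics/s9d.png',cv2.resize(s[160:270,230:360],None,fx=6,fy=5.4545))
f=lambda a:np.array(a,float)/2+[200,120]-.25
print(np.round(atz('scene',f([(280,240),(97,121)]),59),1).tolist())
E
```

```text
[[610.0, 12.9, 59.0], [628.8, -270.2, 59.0]]
```

Request:
{"api": "servo_tool", "payload": {"rot": [[0, 0, 0], [0, 0, 0], [0, 0, 0], [0, 0, 0], [0, 0, 0]], "linear": [[0, 0, 15], [0, 0, 35], [0, 0, 40], [0, 0, 20], [0, 0, 0]], "hand": [1, 1, 1, 1, 1]}}

```text
time_s: 25.02
tcp_pos: [620.9, -150.1, 152.1]
eef_rot: [179.8, 0.0, 91.4]
force: [0.6, -0.6, -1.7]
width: 20.2
```

View pics/s9d.png

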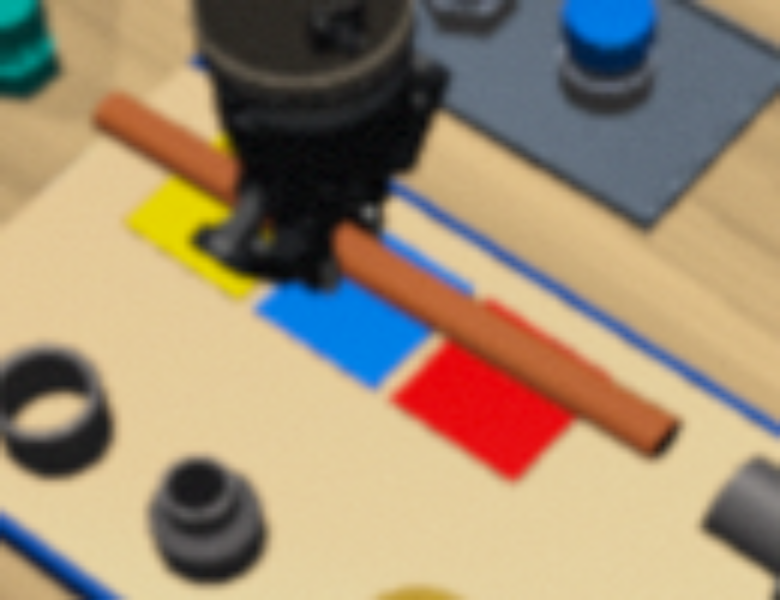

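Request:
{"api": "servo_tool", "payload": {"rot": [[0, 0, 0.5], [0, 0, 0.5], [0, 0, 0.5], [0, 0, 0.5], [0, 0, 0.5], [0, 0, 0.5], [0, 0, 0.5], [0, 0, 0.5], [0, 0, 0.5], [0, 0, 0.2], [0, 0, 0], [0, 0, 0]], "linear": [[-10, 20, 0], [-20, 40, 0], [-20, 40, 0], [-20, 41, 0], [-20, 41, 0], [-20, 41, 0], [-20, 41, 0], [-20, 41, 0], [-20, 40, 0], [-12, 24, 0], [0, 0, -20], [0, 0, -20]], "hand": [1, 1, 1, 1, 1, 1, 1, 1, 1, 1, 1, 1]}}

```text
time_s: 26.52
tcp_pos: [435.2, 219.2, 108.6]
eef_rot: [-179.9, 0.0, 96.2]
force: [0.4, -0.1, -1.4]
width: 20.1
```

Request:
{"api": "servo_tool", "payload": {"rot": [[0, 0, 0], [0, 0, 0]], "linear": [[0, 0, -20], [0, 0, 0]], "hand": [1, 1]}}

```text
time_s: 26.78
tcp_pos: [434.7, 218.1, 88.1]
eef_rot: [-179.7, 0.1, 96.2]
force: [-0.2, 0.1, -1.3]
width: 19.9
```

```bash
python3 - <<'E'
from h import *
im,c=snap('wrist','w10');o=env.get_obs();print(o['tcp_pos'],o['eef_rot'],o['width'],o['force'])
s,c=snap('top','t10');cv2.imwrite('pics/t10c.png',cv2.resize(s[200:310,70:270],None,fx=4,fy=4))
s,c=snap('scene','s10');cv2.imwrite('pics/s10c.png',cv2.resize(s[150:300,350:550],None,fx=4,fy=4))
E
```

```text
[435.70359602 218.56998378  89.19372682] [-1.79795401e+02  4.33225185e-02  9.61391162e+01] 20.12588074688214 [ 0.18412963  0.26350261 -0.48684527]
```

View pics/w10.png

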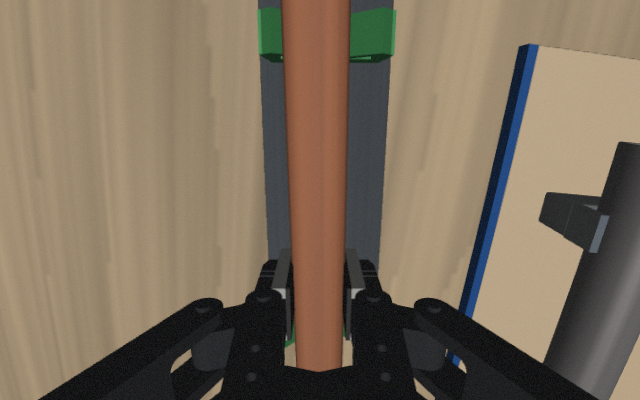

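View pics/t10c.png

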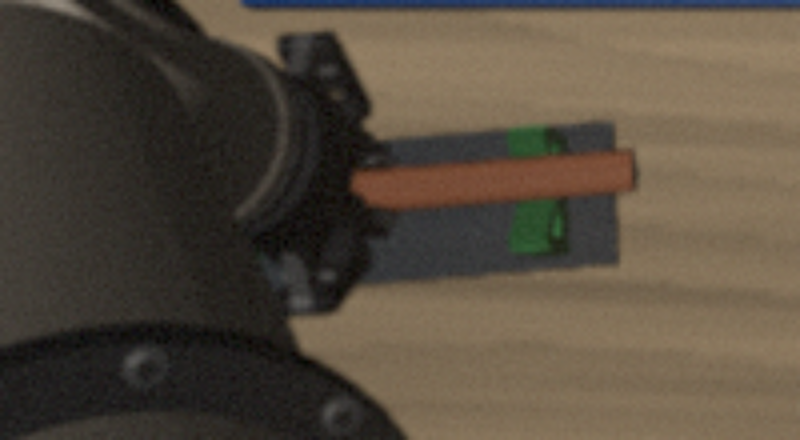

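View pics/s10c.png

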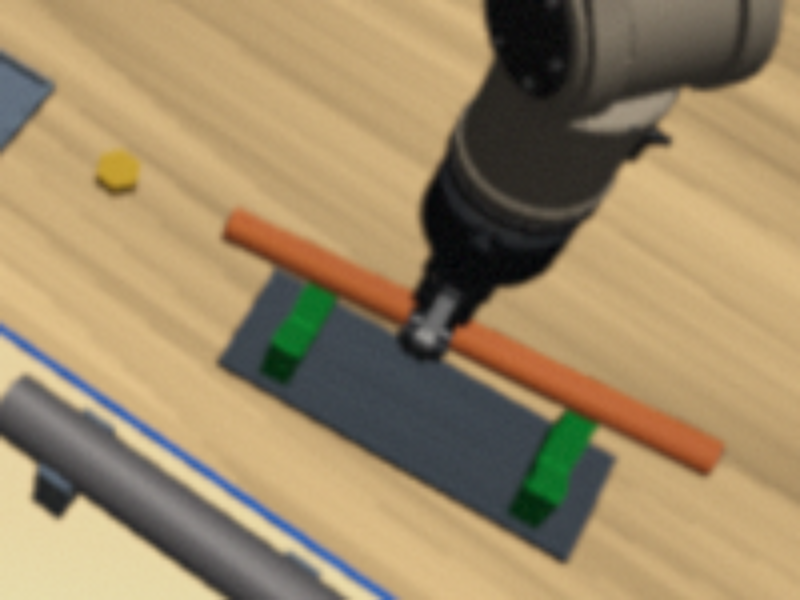

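```bash
python3 - <<'E'
from h import *
f=lambda a:np.array(a,float)/4+[350,150]-.375
e=atz('scene',f([(713,458),(237,227)]),106.5);print('ends',np.round(e,1).tolist(),e.mean(0))
c=calibration('wrist')
g=lambda q,z:np.round(atz('wrist',q,z,c)[:,:2],1).tolist()
print('V top edge',g([(261,57),(395,57),(258,10),(395,10)],57))
print('base edges v=200',g([(266,200),(384,200)],8))
print('pipe v=57,v=200',g([(285,57),(349.5,57),(291,230),(345,230)],106.5))
f=lambda a:np.array(a,float)/4+[70,200]-.375
print('top V',np.round(atz('top',f([(508,130),(548,127),(508,252),(548,252)]),57)[:,:2],1).tolist())
print('top pipe end',np.round(atz('top',f([(633,168)]),106.5)[:,:2],1).tolist())
E
```

```text
ends [[407.9, 386.4, 106.5], [456.8, 96.9, 106.5]] [432.37619984 241.62833244 106.5       ]
V top edge [[400.6, 309.4], [464.5, 316.2], [397.8, 329.9], [461.2, 336.7]]
base edges v=200 [[401.3, 222.6], [481.9, 231.2]]
pipe v=57,v=200 [[417.0, 305.7], [439.1, 308.0], [424.4, 242.3], [445.7, 244.6]]
top V [[474.9, 166.6], [477.0, 145.5], [410.9, 161.2], [411.4, 140.3]]
top pipe end [[450.6, 87.9]]
```

The pipe's ends look about 4° tilted (+y end high, consistent in scene and wrist width), and it sits about 3.5 mm short in x. I correct both while lowering.

Request:
{"api": "servo_tool", "payload": {"rot": [[-2, 0, 0], [-2, 0, 0], [0, 0, 0], [0, 0, 0]], "linear": [[3.5, 0, 0], [0, 0, -15], [0, 0, -10], [0, 0, 0]], "hand": [1, 1, 1, 1]}}

```text
time_s: 27.42
tcp_pos: [441.0, 218.5, 64.9]
eef_rot: [-179.5, 4.0, 96.1]
force: [0.1, -0.5, -0.9]
width: 19.5
```

```bash
python3 - <<'E'
from h import *
im,c=snap('wrist','w11');o=env.get_obs();print(o['tcp_pos'],o['eef_rot'],o['width'],o['force'])
s,c=snap('scene','s11');cv2.imwrite('pics/s11c.png',cv2.resize(s[150:300,350:550],None,fx=4,fy=4))
E
```

```text
[441.29819271 218.45515574  65.26069064] [-179.55276797    3.9887879    96.0543068 ] 19.93795731995551 [ 0.04948997 -0.12627749 -0.17169897]
```

View pics/w11.png

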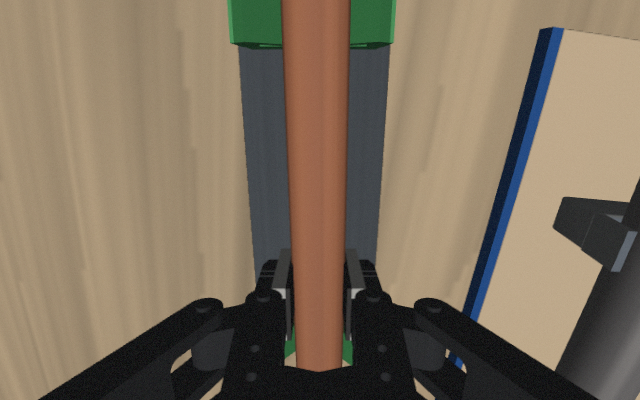

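View pics/s11c.png

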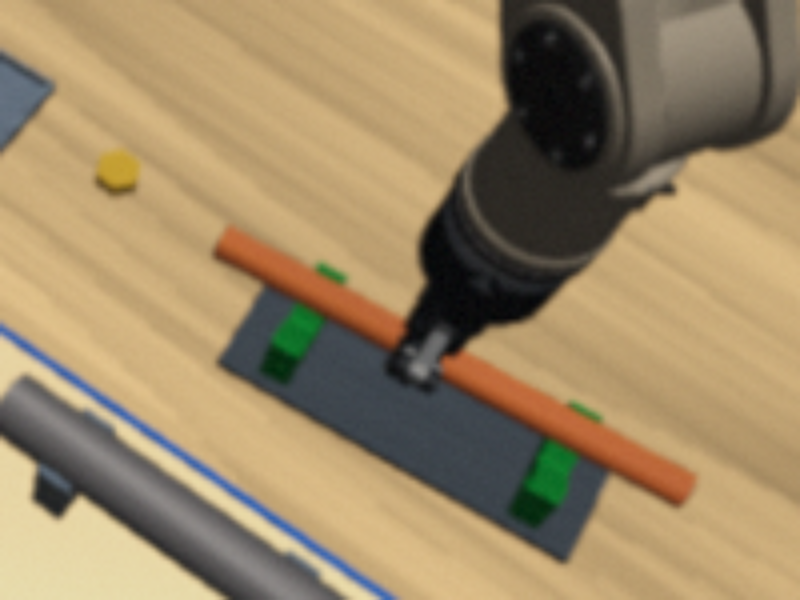

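```bash
python3 - <<'E'
from h import *
f=lambda a:np.array(a,float)/4+[350,150]-.375
e=atz('scene',f([(686,490),(223,243)]),82.5);print('ends',np.round(e,1).tolist(),e.mean(0), np.degrees(np.arctan2(e[1,0]-e[0,0],e[0,1]-e[1,1])))
E
```

```text
ends [[420.5, 386.4, 82.5], [457.6, 92.3, 82.5]] [439.0026393  239.36545093  82.5       ] 7.191537041050811
```

Request:
{"api": "servo_tool", "payload": {"rot": [[0, 0, 0], [0, 0, 0], [0, 0, 0], [0, 0, 0]], "linear": [[-1.5, 0, -12], [0, 0, -12], [0, 0, -8], [0, 0, 0]], "hand": [1, 1, 1, 1]}}

```text
time_s: 28.02
tcp_pos: [439.0, 218.2, 32.5]
eef_rot: [-179.5, 4.0, 96.1]
force: [-2.1, -0.5, -0.3]
width: 20.3
```

Request:
{"api": "servo_tool", "payload": {"rot": [[0, 0, 0], [0, 0, 0], [0, 0, 0], [0, 0, 0]], "linear": [[0, 0, -1.5], [0, 0, -1], [0, 0, 0], [0, 0, 0]], "hand": [1, 1, 1, 1]}}

```text
time_s: 28.52
tcp_pos: [439.2, 218.3, 31.8]
eef_rot: [-179.6, 4.1, 96.1]
force: [-6.9, -3.0, 12.8]
width: 20.1
```

```bash
python3 - <<'E'
from h import *
im,c=snap('wrist','w12');o=env.get_obs();print(o['tcp_pos'],o['eef_rot'],o['width'],o['force'])
s,c=snap('scene','s12');cv2.imwrite('pics/s12c.png',cv2.resize(s[150:300,350:550],None,fx=4,fy=4))
E
```

```text
[439.23533307 218.32266455  31.76185714] [-179.55137821    4.05995005   96.04800231] 20.350224374624148 [-6.81846331 -2.77553225 13.36214784]
```

View pics/w12.png

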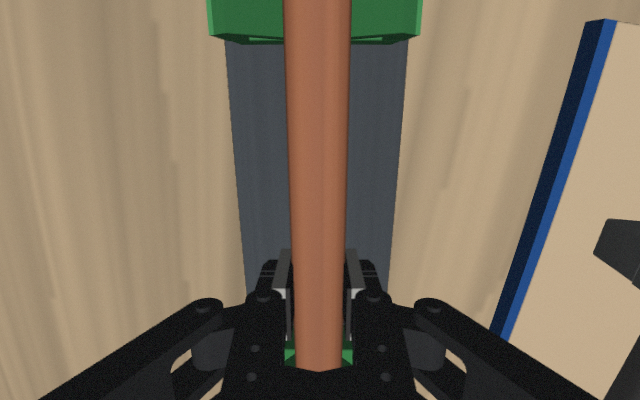

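View pics/s12c.png

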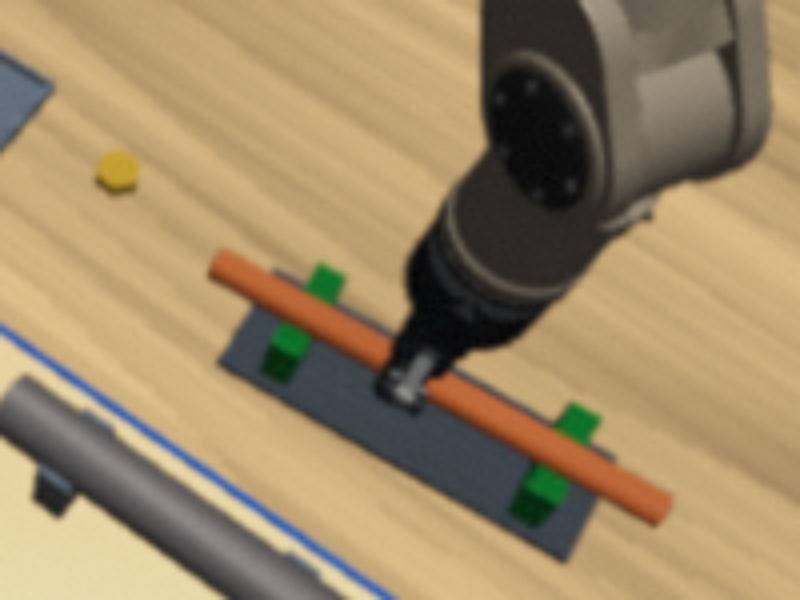

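The pipe is seated in the Vs with 13 N contact. Release and rise.

Request:
{"api": "servo_tool", "payload": {"rot": [[0, 0, 0], [0, 0, 0], [0, 0, 0], [0, 0, 0], [0, 0, 0], [0, 0, 0], [2, 0, 0], [2, 0, 0], [0, 0, 0]], "linear": [[0, 0, 0], [0, 0, 0], [0, 0, 0], [0, 0, 0], [0, 0, 20], [0, 0, 40], [0, -30, 40], [0, -50, 0], [0, 0, 0]], "hand": [0, 0, 0, 0, 0, 0, 0, 0, 0]}}

```text
time_s: 29.75
tcp_pos: [440.3, 133.3, 131.9]
eef_rot: [180.0, 0.2, 95.6]
force: [-0.6, -0.2, -0.1]
width: 84.8
```

```bash
python3 - <<'E'
from h import *
im,c=snap('wrist','w13');o=env.get_obs();print(o['tcp_pos'],o['eef_rot'],o['width'],o['force']);np.save('w13.npy',c['extrinsics'])
s,c=snap('scene','s13');cv2.imwrite('pics/s13c.png',cv2.resize(s[150:300,350:550],None,fx=4,fy=4))
E
```

```text
[440.30682668 136.15822201 131.91511045] [1.79933395e+02 6.84750280e-02 9.57576587e+01] 85.30867404285941 [ 0.25629419 -0.13098821 -0.3142876 ]
```

View pics/w13.png

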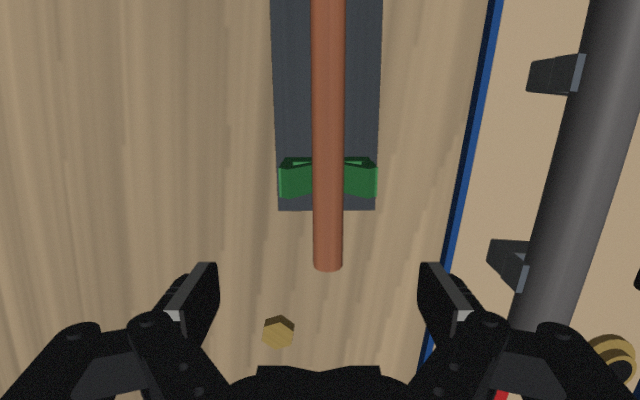

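View pics/s13c.png

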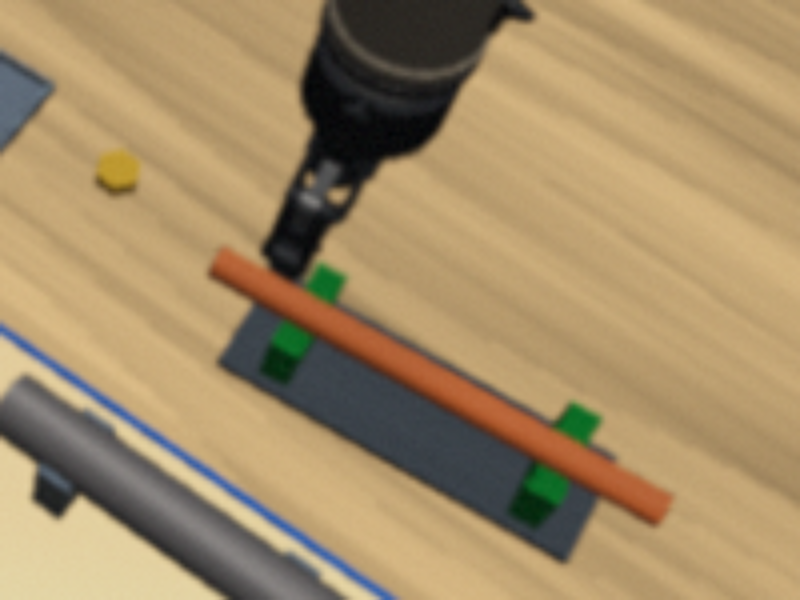

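```bash
python3 - <<'E'
from h import *
f=lambda a:np.array(a,float)/4+[350,150]-.375
e=atz('scene',f([(665,508),(219,262)]),46);print('ends',np.round(e,1).tolist(),e.mean(0), np.degrees(np.arctan2(e[1,0]-e[0,0],e[0,1]-e[1,1])))
c=calibration('wrist');c['extrinsics']=np.load('w13.npy')
print(atz('wrist',[(328,270)],46,c))
E
```

```text
ends [[416.6, 386.8, 46.0], [449.8, 91.6, 46.0]] [433.18267364 239.16779353  46.        ] 6.413840952797784
[[452.73602613  85.88178483  46.        ]]
```

Request:
{"api": "servo_tool", "payload": {"rot": [[0, 0, -0.7], [0, 0, -0.7], [0, 0, -0.7], [0, 0, -0.7], [0, 0, -0.7], [0, 0, -0.7], [0, 0, -0.4], [0, 0, 0], [0, 0, 0]], "linear": [[2, -25, 0], [2, -42, 0], [2, -45, 0], [2, -45, 0], [2, -45, 0], [2, -45, 0], [1, -29, 0], [0, 0, 0], [0, 0, 0]], "hand": [0, 0, 0, 0, 0, 0, 0, 0, 0]}}

```text
time_s: 30.98
tcp_pos: [453.5, -135.4, 131.0]
eef_rot: [180.0, -0.1, 91.6]
force: [-0.0, 0.0, -0.5]
width: 85.5
```

```bash
python3 - <<'E'
from h import *
im,c=snap('wrist','w14');o=env.get_obs();print(o['tcp_pos'],o['eef_rot'],o['width'],o['force'])
print(proj('wrist',[[452.7,-139.5,67],[456.2,-217.6,67]],c))
E
```

```text
[ 453.40382166 -135.27963748  130.95654145] [ 1.79985757e+02 -4.61154711e-02  9.16295005e+01] 85.26979624193196 [-0.13665157  0.28439991 -0.17673506]
[[315.92681615 225.39888994]
 [318.06347746 327.44812838]]
```

View pics/w14.png

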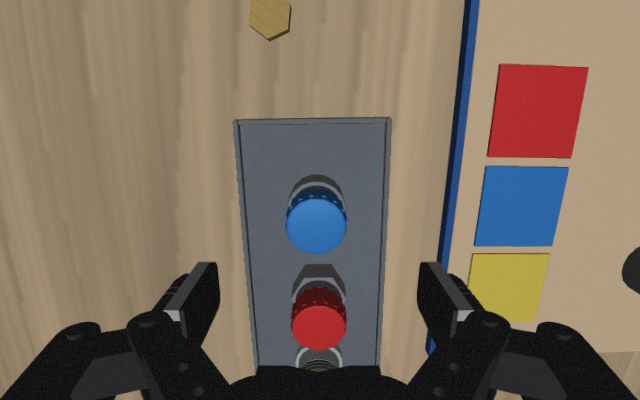

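Request:
{"api": "servo_tool", "payload": {"rot": [[0, 0, -0.3], [0, 0, 0], [0, 0, 0], [0, 0, 0], [0, 0, 0], [0, 0, 0], [0, 0, 0], [0, 0, 0], [0, 0, 0], [0, 0, 0]], "linear": [[-0.7, -4.2, -20], [0, 0, -40], [0, 0, -35], [0, 0, 0], [0, 0, 0], [0, 0, 0], [0, 0, 0], [0, 0, 0], [0, 0, 0], [0, 0, 0]], "hand": [0, 0, 0, 0, 0, 1, 1, 1, 1, 1]}}

```text
time_s: 32.28
tcp_pos: [452.7, -141.8, 36.8]
eef_rot: [179.9, 0.0, 91.1]
force: [-2.1, 0.1, 8.1]
width: 38.2
```

Request:
{"api": "servo_tool", "payload": {"rot": [[0, 0, 0], [0, 0, 0], [0, 0, 0], [0, 0, 0], [0, 0, 0], [0, 0, 0], [0, 0, 0], [0, 0, 0], [0, 0, 0], [0, 0, 0], [0, 0, 0]], "linear": [[0, 0, 10], [0, 0, 30], [10, 0, 30], [35, 0.5, 0], [45, 0, 0], [45, 0, 0], [25, 0, 0], [6, 0, 0], [0, 0, -30], [0, 0, -20], [0, 0, 0]], "hand": [1, 1, 1, 1, 1, 1, 1, 1, 1, 1, 1]}}

```text
time_s: 33.65
tcp_pos: [615.9, -141.2, 54.0]
eef_rot: [-179.7, -0.0, 91.1]
force: [-1.6, -0.3, -2.3]
width: 38.6
```

```bash
python3 - <<'E'
from h import *
im,c=snap('wrist','w15');o=env.get_obs();print(o['tcp_pos'],o['eef_rot'],o['width'],o['force'])
print(proj('wrist',[[619,-139.4,86]],c), proj('wrist',[[619,-139.4,15]],c))
E
```

```text
[ 617.11955796 -141.13168749   55.30115424] [-1.79885830e+02 -1.84136423e-02  9.11396501e+01] 38.15671369443511 [ 0.57785648 -0.70111156 -2.33297074]
[[325.27315634 303.14722473]] [[323.2903785  231.61160413]]
```

View pics/w15.png

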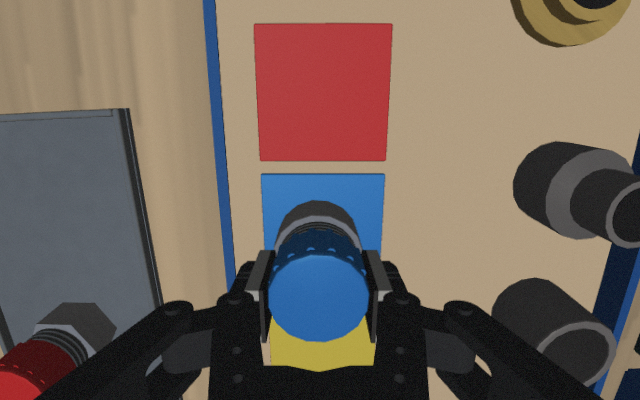

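Request:
{"api": "servo_tool", "payload": {"rot": [[0, 0, 0], [0, 0, 0], [0, 0, 0], [0, 0, 0]], "linear": [[1, -2, -4], [0, 0, -2.5], [0, 0, -1], [0, 0, 0]], "hand": [1, 1, 1, 1]}}

```text
time_s: 34.2
tcp_pos: [619.2, -143.0, 48.4]
eef_rot: [180.0, -0.0, 91.1]
force: [0.2, 0.7, -2.1]
width: 38.4
```

Request:
{"api": "servo_tool", "payload": {"rot": [[0, 0, 0], [0, 0, 0], [0, 0, 0], [0, 0, 0], [0, 0, 0], [0, 0, 0], [0, 0, 0], [0, 0, 0], [0, 0, 0], [0, 0, 0], [0, 0, 0], [0, 0, 0]], "linear": [[0, 0, -1], [0, 0, 0], [0, 0, 0], [0, 0, 0], [0, 0, 0], [0, 0, 30], [0, 0, 40], [-28, -13, 10], [-45, -20, 0], [-45, -20, 0], [-35, -16, 0], [-10, -5.5, 0]], "hand": [1, 1, 0, 0, 0, 0, 0, 0, 0, 0, 0, 0]}}

```text
time_s: 35.7
tcp_pos: [453.8, -219.0, 127.2]
eef_rot: [-179.9, 0.0, 91.0]
force: [0.2, -0.9, 0.4]
width: 85.6
```

Request:
{"api": "servo_tool", "payload": {"rot": [[0, 0, 0], [0, 0, 0]], "linear": [[0, 0, 0], [0, 0, 0]], "hand": [0, 0]}}

```text
time_s: 35.95
tcp_pos: [457.9, -216.8, 127.6]
eef_rot: [179.9, -0.0, 91.2]
force: [0.5, 0.3, -0.3]
width: 85.3
```

```bash
python3 - <<'E'
from h import *
im,c=snap('wrist','w16');o=env.get_obs();print(o['tcp_pos'],o['eef_rot'],o['width'],o['force'])
print(proj('wrist',[[456.3,-217.6,67],[619,-139.4,78]],c))
E
```

```text
[ 457.7631366  -216.6545272   127.48469517] [ 1.79921052e+02 -2.78059935e-02  9.12433762e+01] 85.27576281651147 [0.00499667 0.75175074 0.21822498]
[[314.76812206 222.42483101]
 [606.38696825 103.33225357]]
```

View pics/w16.png

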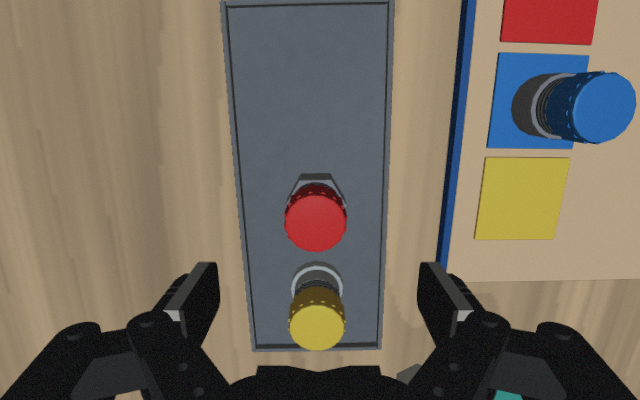

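Blue stands on the blue pad with its disc at (604,107), against (606,103) predicted. Now red.

Request:
{"api": "servo_tool", "payload": {"rot": [[0, 0, 0], [0, 0, 0], [0, 0, 0], [0, 0, 0], [0, 0, 0], [0, 0, 0], [0, 0, 0], [0, 0, 0], [0, 0, 0], [0, 0, 0]], "linear": [[-1, 0.5, -20], [0, 0, -40], [0, 0, -31], [0, 0, 0], [0, 0, 0], [0, 0, 0], [0, 0, 0], [0, 0, 0], [0, 0, 0], [0, 0, 0]], "hand": [0, 0, 0, 0, 0, 1, 1, 1, 1, 1]}}

```text
time_s: 37.25
tcp_pos: [455.7, -217.4, 37.3]
eef_rot: [179.9, 0.0, 91.1]
force: [-1.3, 0.8, 5.3]
width: 38.4
```

Request:
{"api": "servo_tool", "payload": {"rot": [[0, 0, 0], [0, 0, 0], [0, 0, 0], [0, 0, 0], [0, 0, 0], [0, 0, 0], [0, 0, 0], [0, 0, 0], [0, 0, 0], [0, 0, 0], [0, 0, 0], [0, 0, 0]], "linear": [[0, 0, 10], [0, 0, 35], [0, 5, 40], [25, 22, 0], [35, 35, 0], [35, 35, 0], [35, 30, 0], [23, 20, 0], [8, 5.5, 0], [0, 0, -30], [0, 0, -30], [0, 0, -8]], "hand": [1, 1, 1, 1, 1, 1, 1, 1, 1, 1, 1, 1]}}

```text
time_s: 38.75
tcp_pos: [613.7, -66.0, 51.4]
eef_rot: [-179.7, 0.0, 91.1]
force: [-0.4, -0.8, -2.7]
width: 38.5
```

Request:
{"api": "servo_tool", "payload": {"rot": [[0, 0, 0], [0, 0, 0]], "linear": [[0, 0, 0], [0, 0, 0]], "hand": [1, 1]}}

```text
time_s: 39.0
tcp_pos: [617.0, -64.8, 54.7]
eef_rot: [179.9, 0.0, 91.1]
force: [0.1, 0.3, -3.2]
width: 38.6
```

```bash
python3 - <<'E'
from h import *
im,c=snap('wrist','w17');o=env.get_obs();print(o['tcp_pos'],o['eef_rot'],o['width'],o['force'])
print(proj('wrist',[[617,-64.6,84.5]],c), proj('wrist',[[617,-64.6,15],[617-34,-30.6,15],[617+34,-30.6,15]],c))
E
```

```text
[617.07027976 -64.75908375  54.70686108] [1.79875805e+02 1.27458852e-02 9.11234378e+01] 38.7052182181835 [ 0.29683283  0.68428679 -2.82338873]
[[317.23248928 303.18635368]] [[317.21674378 233.45135016]
 [255.75783315 174.24225825]
 [380.74661297 176.46164073]]
```

View pics/w17.png

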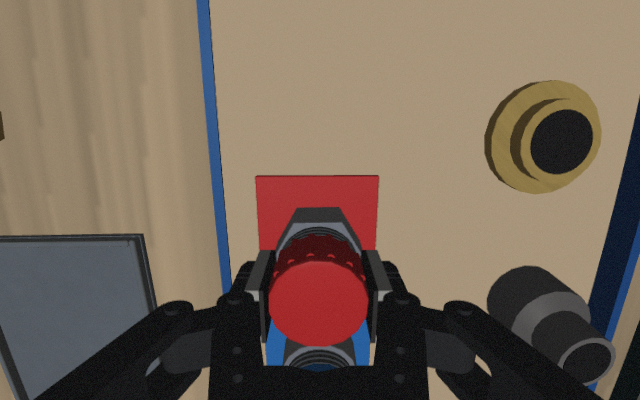

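The pad corners lie where predicted and the cap centre is on target. Lowering and releasing, then going to yellow at (458.3,-295.6).

Request:
{"api": "servo_tool", "payload": {"rot": [[0, 0, 0], [0, 0, 0], [0, 0, 0], [0, 0, 0], [0, 0, 0], [0, 0, 0], [0, 0, 0], [0, 0, 0], [0, 0, 0], [0, 0, 0]], "linear": [[0, 0, -4], [0, 0, -2], [0, 0, -1], [0, 0, 0], [0, 0, 0], [0, 0, 0], [0, 0, 0], [0, 0, 30], [0, 0, 40], [-20, 0, 20]], "hand": [1, 1, 1, 1, 0, 0, 0, 0, 0, 0]}}

```text
time_s: 40.3
tcp_pos: [598.1, -64.2, 138.5]
eef_rot: [179.8, -0.0, 91.1]
force: [0.2, -0.7, -0.3]
width: 85.5
```

Request:
{"api": "servo_tool", "payload": {"rot": [[0, 0, 0], [0, 0, 0], [0, 0, 0], [0, 0, 0], [0, 0, 0], [0, 0, 0], [0, 0, 0], [0, 0, 0], [0, 0, 0]], "linear": [[-23, -38, 0], [-23, -38, 0], [-23, -38, 0], [-23, -38, 0], [-23, -38, 0], [-20, -35, 0], [-4, -6, 0], [0, 0, 0], [0, 0, 0]], "hand": [0, 0, 0, 0, 0, 0, 0, 0, 0]}}

```text
time_s: 41.42
tcp_pos: [458.2, -294.0, 136.4]
eef_rot: [180.0, -0.0, 91.3]
force: [0.5, -1.2, -0.3]
width: 85.5
```

```bash
python3 - <<'E'
from h import *
im,c=snap('wrist','w18');o=env.get_obs();print(o['tcp_pos'],o['eef_rot'],o['width'],o['force'])
print(proj('wrist',[[458.3,-295.6,67]],c))
E
```

```text
[ 458.2058503  -294.04429192  136.40789572] [ 1.79965401e+02 -3.08537524e-02  9.12871596e+01] 85.51686365336121 [-0.60516553  0.18303988  0.15106564]
[[317.43727848 218.8867373 ]]
```

View pics/w18.png

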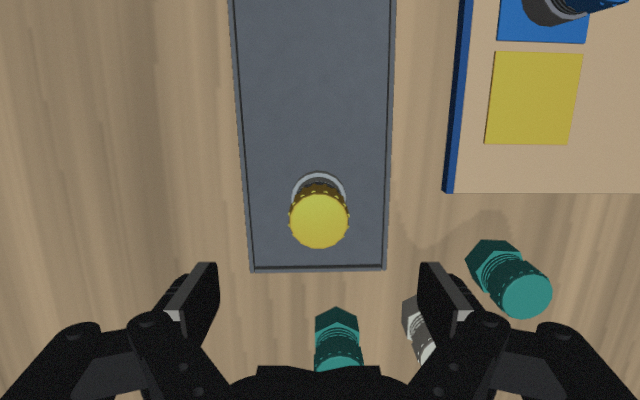

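Yellow is at (319,220), against (317,219) predicted. The turquoise and white pieces are well clear. Grasp.

Request:
{"api": "servo_tool", "payload": {"rot": [[0, 0, 0], [0, 0, 0], [0, 0, 0], [0, 0, 0], [0, 0, 0], [0, 0, 0], [0, 0, 0], [0, 0, 0], [0, 0, 0], [0, 0, 0]], "linear": [[0.5, -1.5, -30], [0, 0, -40], [0, 0, -30], [0, 0, 0], [0, 0, 0], [0, 0, 0], [0, 0, 0], [0, 0, 0], [0, 0, 0], [0, 0, 0]], "hand": [0, 0, 0, 0, 0, 1, 1, 1, 1, 1]}}

```text
time_s: 42.72
tcp_pos: [458.2, -297.5, 37.3]
eef_rot: [179.9, 0.1, 91.1]
force: [-0.9, 0.8, 5.7]
width: 38.5
```

Request:
{"api": "servo_tool", "payload": {"rot": [[0, 0, 0], [0, 0, 0], [0, 0, 0], [0, 0, 0], [0, 0, 0], [0, 0, 0], [0, 0, 0], [0, 0, 0], [0, 0, 0], [0, 0, 0], [0, 0, 0], [0, 0, 0]], "linear": [[0, 0, 10], [0, 0, 35], [0, 0, 40], [25, 11, 0], [37, 20, 0], [37, 20, 0], [35, 17, 0], [22, 11, 0], [6, 2.5, 0], [0, 0, -30], [0, 0, -30], [0, 0, -8]], "hand": [1, 1, 1, 1, 1, 1, 1, 1, 1, 1, 1, 1]}}

```text
time_s: 44.22
tcp_pos: [616.9, -216.4, 51.3]
eef_rot: [-179.7, -0.0, 91.1]
force: [0.1, 0.3, -2.2]
width: 38.7
```

Request:
{"api": "servo_tool", "payload": {"rot": [[0, 0, 0], [0, 0, 0]], "linear": [[0, 0, 0], [0, 0, 0]], "hand": [1, 1]}}

```text
time_s: 44.48
tcp_pos: [620.5, -216.0, 54.8]
eef_rot: [179.9, 0.0, 91.1]
force: [0.3, -0.9, -2.9]
width: 38.7
```

```bash
python3 - <<'E'
from h import *
im,c=snap('wrist','w19');o=env.get_obs();print(o['tcp_pos'],o['eef_rot'],o['width'],o['force'])
print(proj('wrist',[[620.5,-214.5,84.5]],c), proj('wrist',[[620.5-34,-180.5,15],[620.5+34,-180.5,15]],c))
E
```

```text
[ 620.54467368 -215.95222179   54.80708913] [1.79877019e+02 3.92762588e-02 9.11231473e+01] 38.149135907705926 [-0.23427943  0.06081984 -3.18416469]
[[317.42296709 300.17789905]] [[255.79405541 171.87821257]
 [380.97837585 174.11085966]]
```

View pics/w19.png

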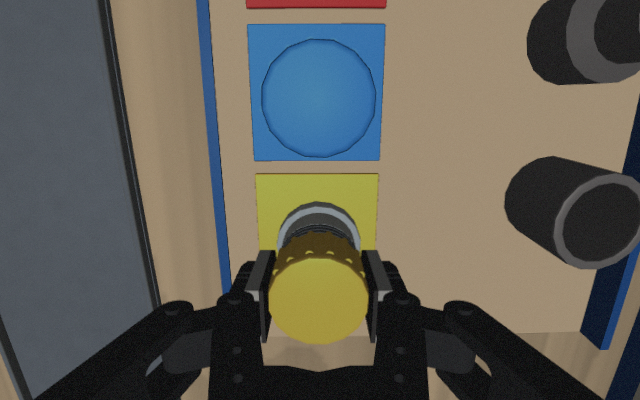

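Request:
{"api": "servo_tool", "payload": {"rot": [[0, 0, 0], [0, 0, 0], [0, 0, 0], [0, 0, 0], [0, 0, 0], [0, 0, 0], [0, 0, 0], [0, 0, 0], [0, 0, 0], [0, 0, 0], [0, 0, 0], [0, 0, 0]], "linear": [[0, 0, -4], [0, 0, -2], [0, 0, -1], [0, 0, 0], [0, 0, 0], [0, 0, 0], [0, 0, 0], [0, 0, 30], [0, 0, 40], [-20, 0, 40], [-40, -10, 30], [-40, -10, 20]], "hand": [1, 1, 1, 1, 0, 0, 0, 0, 0, 0, 0, 0]}}

```text
time_s: 46.02
tcp_pos: [519.3, -235.8, 207.7]
eef_rot: [179.9, 0.0, 91.2]
force: [-0.4, -1.0, -0.2]
width: 85.3
```

Request:
{"api": "servo_tool", "payload": {"rot": [[0, 0, 0], [0, 0, 0], [0, 0, 0], [0, 0, 0], [0, 0, 0]], "linear": [[-30, -50, 0], [-30, -50, 0], [-20, -40, 0], [0, 0, 0], [0, 0, 0]], "hand": [0, 0, 0, 0, 0]}}

```text
time_s: 46.65
tcp_pos: [440.1, -374.9, 206.2]
eef_rot: [180.0, -0.0, 91.2]
force: [-0.0, 0.1, 1.2]
width: 85.2
```

```bash
python3 - <<'E'
from h import *
s,c=snap('scene','s20');cv2.imwrite('pics/s20c.png',cv2.resize(s[140:300,200:520],None,fx=2.5,fy=2.5))
t,c=snap('top','t20');cv2.imwrite('pics/t20c.png',cv2.resize(t[120:280,90:410],None,fx=2.5,fy=2.5))
o=env.get_obs();print(o['tcp_pos'],o['width'],o['force'],o['time_s'])
E
```

```text
[ 440.77562533 -373.96836133  206.34456203] 85.22936646874406 [ 1.06633927  0.22021437 -0.52073674] 46.75
```

View pics/s20c.png

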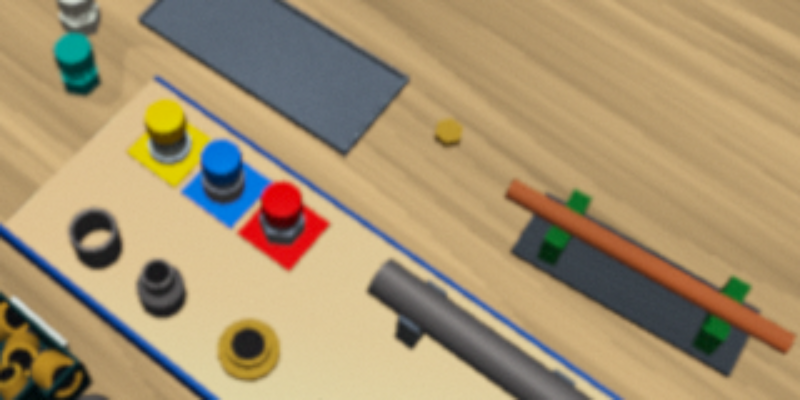

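View pics/t20c.png

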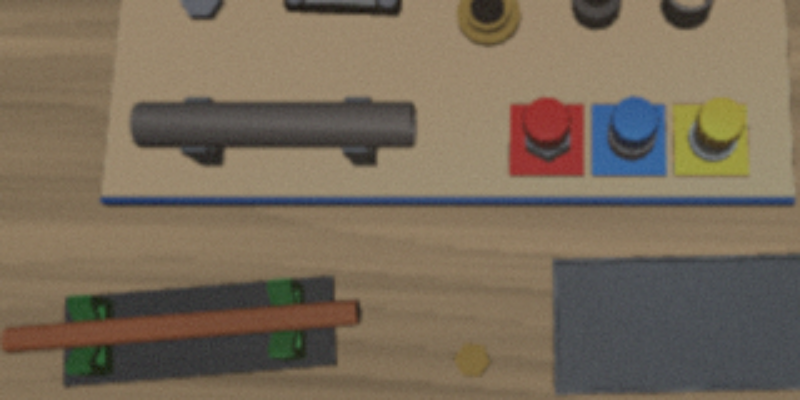

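```bash
python3 - <<'E'
from h import *
f=lambda a:np.array(a,float)/2.5+[90,120]-.3
print(np.round(atz('top',f([(548,122),(635,122),(721,122)]),78)[:,:2],1).tolist())
e=atz('top',f([(5,340),(356,313)]),46);print(np.round(e,1).tolist(),e.mean(0))
f=lambda a:np.array(a,float)/2.5+[200,140]-.3
print(np.round(atz('scene',f([(283,199),(222,158),(166,117)]),78)[:,:2],1).tolist())
E
```

```text
[[614.3, -67.8], [616.0, -142.1], [617.8, -215.6]]
[[420.5, 389.9, 46.0], [450.9, 91.9, 46.0]] [435.66795969 240.89946956  46.        ]
[[616.4, -64.6], [620.0, -138.9], [620.6, -212.8]]
```

```bash
python3 - <<'E'
from h import *
print(env.hand_in())
E
```

```text
the job is handed in; nothing more can be done
None
```

The job is done and handed in. I moved the three fittings to the tray and drew the pipe in two grips onto the cradle's V-blocks. Then I stood each fitting on the pad of its own colour, which meant blue and red swapped places. The clock read about 47 s at the last check, out of 141 s allowed. The hand-in gave no verdict.

**Last checks (scene and top cameras):**
- **Fittings:** all three look upright, with cap centres within about 4 mm of their pad centres (14 mm allowed).
- **Pipe:** it lies in both V-blocks about 3 mm from the cradle's centre along it, at close to the same angle. Its measured distance from the middle line was 0 to 3 mm, depending on the camera.
- **Gripper:** open and clear of everything, with no contact force.

**Disagreements:** the top and scene cameras differ by 2 to 4 mm on the cap positions. The pipe was held about 4° off level before I laid it down; I corrected that, and it now looks seated in both blocks. No check failed.

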